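Set up the photo turntable and stack the sample cartons on it

TASK

Set up the turntable for the carton shots: lift the orange dust cap off the drive shaft into the grey tray, then put the platter on the drive shaft, turning it until its keyway drops over the key and it sits fully down on the flange, then turn it to its home position, with the red mark on its rim in line with the red pointer on the housing, and let go. Then stack all the sample cartons in one upright column on the middle of the platter, in any order, lying flat, each centred over the shaft and square, with its long side along the platter's red line; leave the platter home and do not disturb the tape, the rule or the pen pot.

Things in the scene. Friction and masses are not known exactly. Their poses are not given: they have to be found in the camera images.
- turntable: drive unit of the photo turntable: black housing fixed to the bench, 240 x 180 x 45 mm high. Origin at bench level below the shaft axis; x points to the end with the aluminium control strip and the red pointer, printed on the housing's top 105 to 142 mm from the axis, just outside the platter's rim
- seat (a point): centre of the upper face of the round steel drive flange (60 mm across), on the shaft axis, 50 mm above the bench; axes as the housing's. The brass key stands on this flange against the shaft: 9 mm wide, 20 mm tall, reaching 18 mm out from the axis. The key turns with the shaft; its angle is not measured, but it starts 0.45 to 1.2 rad counter-clockwise (from above) of the red pointer
- shaft_tip (a point): tip of the upright shaft, 34 mm above the flange. The shaft is 24 mm in diameter for 26 mm above the flange, then tapers over 8 mm to a 15 mm tip. It turns almost half a turn either way from home (key towards the pointer) against a stiff friction of 0.3 N m, stays where it is left, and turns with the platter once the key is in the keyway
- cap: loose orange dust cap, a round cup upside down over the shaft: 50 mm outside, 42 mm inside diameter, 45 mm high, 0.06 kg; stands on the flange, hiding the shaft and key. Origin at the centre of its open underside, z up
- tray: low grey accessory tray fixed to the bench, 110 x 110 mm, walls 18 mm high and 4 mm thick, floor 4 mm thick; origin at the centre of its underside
- platter: loose platter, 0.35 to 0.6 kg: white round plate 200 mm across, 8 mm thick, flush on top of a square aluminium hub 50 x 50 mm; 38 mm high in all. Origin at the centre of the hub's underside, z up; at the start it stands on its hub on the bench. Seated, this origin lies on seat. A red line runs across the plate along x, with a broad red mark at the rim on the +x side
- bore (a point): centre of the platter's bore at the hub's underside, axes as the platter's. The bore goes right through, 27 mm across; its keyway, on the +x side, is 12 mm wide and ends 20 mm from the axis. With the keyway off the key the hub rests on the key, 20 mm too high; it drops once they are within about 0.1 rad, and then has up to 0.2 rad of play on the key
- grip (a point): point on the platter's axis at its top face, 38 mm above the hub's underside. Two slots through the plate, at +y and -y, each 48 mm wide (x) and 25 to 62 mm off the axis (y), let the fingers reach down on both sides of the hub to grip it, 50 mm wide along y; below the plate the hub's flat sides go on down to its underside
- carton1: closed kraft sample carton, 92 (x) x 64 (y) x 32 mm high, 0.1 to 0.2 kg, top marked with a paper label, green band round one end; origin at the centre of its underside, x along its long side, z up. Lies flat on the bench at the start, or is absent (None, and not in the scene)
- carton2: closed kraft sample carton, 92 (x) x 64 (y) x 32 mm high, 0.1 to 0.2 kg, top marked with a paper label, blue band round one end; origin at the centre of its underside, x along its long side, z up. Lies flat on the bench at the start, or is absent (None, and not in the scene)
- carton3: closed kraft sample carton, 92 (x) x 64 (y) x 32 mm high, 0.1 to 0.2 kg, top marked with a paper label, orange band round one end; origin at the centre of its underside, x along its long side, z up. Lies flat on the bench at the start, or is absent (None, and not in the scene)
- carton4: closed kraft sample carton, 92 (x) x 64 (y) x 32 mm high, 0.1 to 0.2 kg, top marked with a paper label, yellow band round one end; origin at the centre of its underside, x along its long side, z up. Lies flat on the bench at the start, or is absent (None, and not in the scene)
- carton5: closed kraft sample carton, 92 (x) x 64 (y) x 32 mm high, 0.1 to 0.2 kg, top marked with a paper label, red band round one end; origin at the centre of its underside, x along its long side, z up. Lies flat on the bench at the start, or is absent (None, and not in the scene)
- tape: bystander: red roll of tape lying flat, 104 mm across, 24 mm high; origin at the centre of its underside
- rule: bystander: steel rule lying flat, 200 (x) x 30 x 4 mm; origin at the centre of its underside
- penpot: bystander: white pot with pens, 72 mm across, pot 85 mm and pens 150 mm high; origin at the centre of its underside
Things that resemble listed ones, but are neither listed nor needed, are in the scene too. Leave any purple look-alike of the carton1 alone.

How it is judged:
By the outcome, as a careful person would: the job done as asked, in the order asked, and still so for the second after the job is handed in, with the robot touching nothing.
Of carton1, carton2, carton3, carton4, carton5 only 3 to 5 are there at a start; the rules pass over those that are not, and their reading is None.
At some moment in a run one of platter, carton1, carton2, carton3, carton4, carton5 may be knocked a few centimetres aside while the robot is not near it.
It also fails if it takes over 210 s, if anything falls off the work surface, if the arm or the gripper's body presses on something with over 40 N, if the wrist force passes 120 N, or if a joint passes its speed limit or range.

ROBOT

A 6-joint arm with a two-finger parallel gripper is mounted at the origin on the work surface. World frame = base frame: x ahead of the robot, y to its left, z up, the work surface at z = 0. Lengths are in mm, angles in degrees, forces in N, time in s.
With the tool pointing down it reaches from about 350 to 850 mm from the base axis. Payload 8.1 kg.
Tool frame: the origin (TCP) lies at the very end of the fingers, on their centre line; the grasp point (between the pads) lies 19 mm behind it; z points along the fingers, y is the line along which they close (so a half turn about z gives the same grasp; the last joint's range is limited). The gripper opens to 85 mm and grips with 20 to 120 N. Pads are 22 mm wide; open, the fingers measure 114 mm over their backs; the gripper's body (76 mm by 85 mm) begins 54 mm behind the grasp point. The pads swing forward as they close: fully open they stand 13 mm farther back than shut.
Start: joints at [66.326, 7.471, 85.268, -0, 87.261, -4.893], TCP at [193.155, 568.064, 231.292] pointing down, gripper open.
Joint ranges: [-169.43, 169.43], [-51.17, 129.36], [1.28, 143.12], [-76.62, 256.62], [0, 156.53], [-152.29, 152.29]. Speed limits (degrees/s): [136.94, 136.94, 159.86, 180, 180, 180].

INTERFACE

Orientations are given as [roll, pitch, yaw] about the fixed x, y, z axes, in that order (R = Rz(yaw) Ry(pitch) Rx(roll)).
In Python, from bench import * gives the robot as it stands.
- The arm moves only by the tool play_rows, never from a script. Its argument "increments" is a list of rows, each a list of 3 entries, a list of its own where there are three numbers: the gripper's target within -1 to 1 (fully open at 1, half-way at 0, shut at -1), then the shift along the tool's x, y, z in mm, then the turn about the tool's z in rad. A call has 1 to 12 rows; each row shifts and turns the commanded pose from where the row before left it, along the tool's axes as they then stand; what a row does not reach is not made up. A row lasts 1/12 s, in which the tool goes at most 41.7 mm and 7.16 degrees, less where a joint would pass 70% of its speed; a pose out of reach is approached as far as the arm can. A call is refused whole if a number of a shift passes 41.7 or a number of a turn 0.125, either way. A call with a gripper value outside its range is refused whole. The fingers move at their own pace and stop on an object; "force" is the grip in N (left out, the last holds). Time passes only in rows, so rows that do not move let the fingers close. It gives the time, the measured TCP pose, the force, the opening and the grip force at its end, in the units of the state.
- sense(): the state, without advancing time (a new reading comes with each control period).
- snapshot(name): name is "side" or "top"; returns a dict with "color" (420x560x3 uint8, red, green, blue), "intrinsics" (3x3 intrinsics, pixels), "world_from_camera" (4x4, takes a point from camera to world coordinates). Camera axes: x right, y down, z forward; pixel columns grow to the right and rows downward; lengths in mm; the calibration is good to about 2 mm. A picture is of the moment at which its call begins. There is no depth.
- hand_in(): hands the job in; it is judged then, once.
Trained networks look in a picture, given as the dict that the camera call returned (one of the last four; its "shot" number tells which), for a name from the list of things; names that differ only in an ending like _2 or _b are one class to them, and where a whole thing is asked for, a point or a joint stands for the part that bears it (a point fixed in the world has none). Each returns a list of dicts, best first, with "p" (0 to 1); they miss things now and then, are a little off and sometimes report something else, mostly with a low value. They report only what shows in the picture. A call takes as long as a camera call. They do not tell look-alikes from the thing itself.
- find_in(query, picture): "xyz" ([x, y, z] in mm, in the coordinates of the camera as it stood for that picture, good to about 4 mm: the middle of the surface that is visible of it).
- regions_of(query, picture): "mask" (420x560 bool, what is visible of it).
- pinpoint(query, picture): "xyz" ([x, y, z] in mm, in the coordinates of the camera as it stood for that picture, good to about 4 mm: a listed point, or the origin of a listed thing).
The state is a dict: "time": time; "joint_pos": joint angles; "qd": joint speeds; "joint_efforts": joint torques, N m; "tool_pos": TCP position; "tcp_rot": TCP orientation; "ft_force": force on the tool from outside, world axes, zero at the start; "wrist_torque": the same for the moment, N m; "finger_gap": finger opening in mm; "grip_force": force on a finger pad.
Only numpy, scipy, OpenCV 4.12 (cv2) and the standard library are available. Lean on these libraries where they do the work, as an engineer would, in place of code of your own. Each camera call takes 0.05 s, during which the arm holds its last target. There are 200 camera calls.

## Working session

There is one attempt and no reset: what is moved stays moved. The work goes in short steps, Python scripts to look and compute and a tool call to move; the robot and the scene stay as the last step left them, time stands still between calls to the robot, and variables do not carry over. Pictures are saved under pics/ and viewed, at most 14 in all, crops included, and the job is handed in when it is done.

Besides the shell and the picture viewer there is one more tool, called after "Emit:" by a JSON object that holds its "op" and its "data". play_rows: Moves the arm, as the interface text tells. Its arguments: {"type":"object","properties":{"increments":{"type":"array","items":{"type":"array"}},"force":{"type":"number"}},"required":["increments"]}

```bash
mkdir -p pics; ls; python3 - <<'E'
from bench import *
import cv2,numpy as np
print(sense())
for n in ("top","side"):
    s=snapshot(n); cv2.imwrite(f"pics/{n}0.png",s["color"][:,:,::-1])
    T=np.array(s["world_from_camera"]); print(n,np.round(T,3).tolist(),s["intrinsics"])
    for q in ["turntable","seat","cap","tray","platter","bore","grip","carton1","carton2","carton3","carton4","carton5","tape","rule","penpot"]:
        r=pinpoint(q,s)
        print(q,[(np.round(T[:3,:3]@np.array(d["xyz"])+T[:3,3]).tolist(),round(d["p"],2)) for d in r[:3]])
E
```

```text
pics
{'time': 0.0, 'joint_pos': array([ 6.63254339e+01,  7.51759516e+00,  8.53303805e+01, -5.93906276e-04,
        8.72611851e+01, -4.89210381e+00]), 'qd': array([-0.04059533, -0.01110313,  0.06794625,  0.04833037,  0.01842903,
        0.04562812]), 'joint_efforts': array([-6.21899358e-05, -5.69386768e+01, -5.00556850e+01, -2.18929513e-04,
        1.46943773e-02,  8.39424001e-05]), 'tool_pos': array([192.93308515, 567.54375407, 230.2079511 ]), 'tcp_rot': array([-1.79891186e+02, -8.71817082e-03,  1.61217558e+02]), 'ft_force': array([ 0.32074714, -0.81019076, -0.97003275]), 'wrist_torque': array([-0.00898909, -0.01728047,  0.01796141]), 'grip_force': 0.0, 'finger_gap': 85.49590036945673}
top [[0.017, -0.987, 0.163, 306.97], [-1.0, -0.018, -0.006, -16.996], [0.009, -0.162, -0.987, 1455.356], [0.0, 0.0, 0.0, 1.0]] [[454.77792535   0.         276.03921678]
 [  0.         454.77792535 212.35211638]
 [  0.           0.           1.        ]]
turntable [([494.0, 30.0, 2.0], 0.89)]
seat [([495.0, 30.0, 48.0], 0.56)]
cap [([495.0, 34.0, 51.0], 0.6)]
tray [([635.0, 325.0, -1.0], 0.82), ([419.0,
[... 1309 characters left out ...]
[([421.0, 309.0, 39.0], 0.66), ([493.0, 28.0, 0.0], 0.3)]
carton1 [([400.0, -200.0, 3.0], 0.94), ([279.0, -402.0, -2.0], 0.94), ([264.0, -220.0, -2.0], 0.91)]
carton2 [([400.0, -200.0, 3.0], 0.94), ([279.0, -402.0, -2.0], 0.94), ([264.0, -220.0, -2.0], 0.91)]
carton3 [([400.0, -200.0, 3.0], 0.94), ([279.0, -402.0, -2.0], 0.94), ([264.0, -220.0, -2.0], 0.91)]
carton4 [([400.0, -200.0, 3.0], 0.94), ([279.0, -402.0, -2.0], 0.94), ([264.0, -220.0, -2.0], 0.91)]
carton5 [([400.0, -200.0, 3.0], 0.94), ([279.0, -402.0, -2.0], 0.94), ([264.0, -220.0, -2.0], 0.91)]
tape [([746.0, 192.0, 1.0], 0.57), ([417.0, 309.0, -3.0], 0.51)]
rule [([769.0, -35.0, 3.0], 0.61)]
penpot [([693.0, -362.0, 0.0], 0.65)]
```

View pics/top0.png

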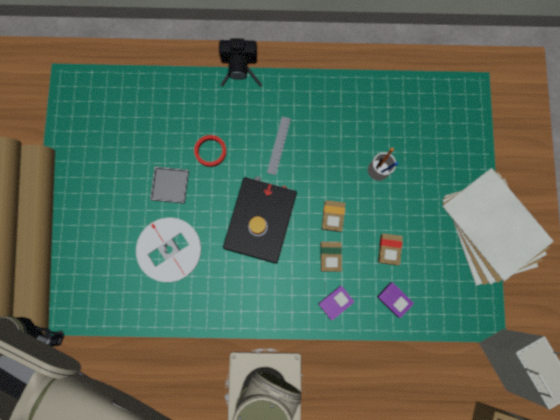

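View pics/side0.png

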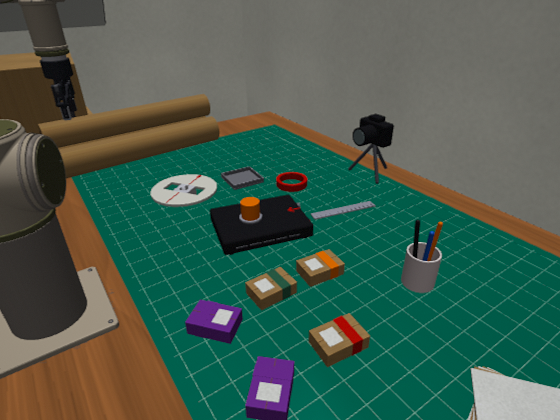

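The pictures show three kraft cartons in the top view: green band at (331,257), orange band at (334,216) and red band at (391,249). The two purple boxes at (337,302) and (396,299) are look-alikes, so I leave them. The cap is at (258,226), the pointer at (268,190), the tray at (170,186) and the platter at (168,250) with its red mark at (153,227). Next I measure these precisely.

```bash
cat > h.py <<'E'
from bench import *
import cv2,numpy as np
from scipy.optimize import minimize
def W(s,p): T=np.array(s["world_from_camera"]); return T[:3,:3]@np.array(p)+T[:3,3]
def proj(s,P):
    T=np.array(s["world_from_camera"]); K=np.array(s["intrinsics"])
    c=(np.atleast_2d(P)-T[:3,3])@T[:3,:3]; u=c@K.T; return u[:,:2]/u[:,2:]
def back(s,uv,z):
    T=np.array(s["world_from_camera"]); K=np.array(s["intrinsics"])
    uv=np.atleast_2d(uv).astype(float); r=np.c_[uv,np.ones(len(uv))]@np.linalg.inv(K).T@T[:3,:3].T
    return T[:3,3]+r*((z-T[2,3])/r[:,2])[:,None]
def hullmask(uv,sh=16,size=(420,560)):
    m=np.zeros(size,np.float32); h=cv2.convexHull(np.round(uv*16).astype(np.int32)); 
    cv2.fillConvexPoly(m,h,1,cv2.LINE_AA,4); return m
def boxpts(x,y,yaw,L,Wd,H,z0=0):
    c,s=np.cos(yaw),np.sin(yaw)
    return np.array([[x+a*c-b*s,y+a*s+b*c,z] for a in(-L/2,L/2) for b in(-Wd/2,Wd/2) for z in(z0,z0+H)])
def fitbox(views,x,y,L,Wd,H,z0=0):
    """views: list of (snapshot, mask); -> x,y,yaw(deg),iou"""
    def cost(p):
        c=0
        for s,m in views:
            h=hullmask(proj(s,boxpts(p[0],p[1],p[2]/20,L,Wd,H,z0)))
            c+=1-np.minimum(h,m).sum()/np.maximum(h,m).sum()
        return c/len(views)
    best=min((minimize(cost,[x,y,20*a],method="Nelder-Mead",options=dict(initial_simplex=np.array([[x,y,20*a],[x+6,y,20*a],[x,y+6,20*a],[x,y,20*a+5]]))) for a in np.arange(0,np.pi,np.pi/6)),key=lambda r:r.fun)
    return best.x[0],best.x[1],(np.degrees(best.x[2]/20)+90)%180-90,1-best.fun
def mask_at(s,q,xyz,rad=40):
    for d in regions_of(q,s):
        m=d["mask"]; c=np.argwhere(m).mean(0)[::-1]
        if np.linalg.norm(back(s,c,16)[0][:2]-xyz[:2])<rad: return m.astype(np.float32)
def red(s):
    h=cv2.cvtColor(s["color"],cv2.COLOR_RGB2HSV); return ((h[...,0]<8)|(h[...,0]>172))&(h[...,1]>150)&(h[...,2]>90)
E
python3 - <<'E'
from h import *
t=snapshot("top"); d=snapshot("side")
for q,c in [("carton1",(404,-201)),("carton3",(0,0)),("carton5",(0,0))]:
    pass
ms=regions_of("carton1",t)
for r in ms:
    c=np.argwhere(r["mask"]).mean(0)[::-1]; w=back(t,c,25)[0]
    col=t["color"][r["mask"]].mean(0)
    m2=mask_at(d,"carton1",w)
    for vs in ([(t,r["mask"].astype(np.float32))],)+(([(t,r["mask"].astype(np.float32)),(d,m2)],[(d,m2)]) if m2 is not None else ()):
        print(c.round(),col.round(),round(r["p"],2),len(vs),np.round(fitbox(vs,w[0],w[1],92,64,32),2))
ths=[(s,regions_of("turntable",s)[0]["mask"].astype(np.float32)) for s in (t,d)]
for v in ([ths[0]],[ths[1]]): print("tt",np.round(fitbox(v,495,30,240,180,45),2))
ths=[(s,regions_of("tray",s)[0]["mask"].astype(np.float32)) for s in (t,d)]
for v in ([ths[0]],[ths[1]]): print("tray",np.round(fitbox(v,635,323,110,110,18),2))
# platter: disk fit
for s in (t,d):
    m=regions_of("platter",s)[0]["mask"].astype(np.uint8)
    cs=max(cv2.findContours(m,0,2)[0],key=cv2.contourArea); e=cv2.fitEllipse(cs); print("platter c",back(s,e[0],36).round(1),e)
    b=back(s,cs[:,0,:],36); print(np.ptp(b,0).round(1))
    rm=red(s); pts=np.argwhere(rm)[:,::-1]; w=back(s,pts,38)
    k=np.linalg.norm(w[:,:2]-[419,307],axis=1)<108; q=w[k][:,:2]
    vx=cv2.fitLine(q.astype(np.float32),cv2.DIST_HUBER,0,.01,.01).ravel(); print("line",np.degrees(np.arctan2(vx[1],vx[0])),vx,k.sum())
    w=back(s,pts,45); k=(np.linalg.norm(w[:,:2]-[495,31],axis=1)<155); q=w[k]; print("pointer",len(q),q.mean(0).round(1),np.degrees(np.arctan2(*(q.mean(0)[:2]-[495,31])[::-1])))
    vx=cv2.fitLine(q[:,:2].astype(np.float32),cv2.DIST_HUBER,0,.01,.01).ravel(); print(np.degrees(np.arctan2(vx[1],vx[0])))
    m=regions_of("cap",s)[0]["mask"].astype(np.uint8)
    h=cv2.cvtColor(s["color"],cv2.COLOR_RGB2HSV); print("cap mask",m.sum(), back(s,np.argwhere(m).mean(0)[::-1],95 if s is t else 75).round(1))
    # cap hull fit
    a=np.linspace(0,6.283,40)
    def cost(p):
        P=np.concatenate([np.c_[p[0]+25*np.cos(a),p[1]+25*np.sin(a),0*a+z] for z in(50,95)]); hm=hullmask(proj(s,P)); return 1-np.minimum(hm,m).sum()/np.maximum(hm,m).sum()
    r=minimize(cost,[495,31],method="Nelder-Mead",options=dict(initial_simplex=[[495,31],[500,31],[495,36]])); print("capfit",r.x.round(1),r.fun)
E
```

```text
[331. 256.] [120. 121.  98.] 0.93 1 [ 405.76 -203.64    0.74    0.92]
[331. 256.] [120. 121.  98.] 0.93 2 [ 405.7  -200.42    0.86    0.93]
[331. 256.] [120. 121.  98.] 0.93 1 [ 405.56 -198.83    2.84    0.94]
[390. 249.] [143. 110.  90.] 0.8 1 [ 432.59 -389.7    -2.57    0.9 ]
[390. 249.] [143. 110.  90.] 0.8 2 [ 431.2  -387.92   -6.92    0.92]
[390. 249.] [143. 110.  90.] 0.8 1 [ 431.77 -388.5    -5.14    0.94]
[396. 300.] [121.  92. 144.] 0.76 1 [ 275.19 -403.     44.94    0.95]
[396. 300.] [121.  92. 144.] 0.76 2 [ 273.24 -401.57   47.01    0.95]
[396. 300.] [121.  92. 144.] 0.76 1 [ 273.18 -401.14   46.45    0.98]
[336. 303.] [136. 106. 158.] 0.66 1 [ 262.11 -217.59  -51.71    0.95]
[336. 303.] [136. 106. 158.] 0.66 2 [ 262.98 -217.65  -49.66    0.95]
[336. 303.] [136. 106. 158.] 0.66 1 [ 263.87 -215.62  -49.66    0.96]
[333. 216.] [148. 131.  95.] 0.56 1 [ 536.58 -209.79  -12.01    0.9 ]
[333. 216.] [148. 131.  95.] 0.56 2 [ 534.86 -207.99   -8.57    0.9 ]
[333. 216.] [148. 131.  95.] 0.56 1 [ 534.56 -207.31   -2.72    0.92]
tt [518.43  21.33 -15.04   0.91]
tt [524.65  37.85 -14.6    0.83]
tray [628.54 318.53  86.65   0.96]
tray [629.36 324.26  80.76   0.9 ]
platter c [[739.2 188.   36. ]] ((210.75762939453125, 150.58680725097656), (31.21781349182129, 32.00967025756836), 138.96241760253906)
[104.3 101.5   0. ]
line 84.94265 [8.8152714e-02 9.9610698e-01 4.9002756e+02 3.5867731e+02] 1
pointer 35 [6.095e+02 4.000e-01 4.500e+01] -14.951846551643246
-17.08404
cap mask 224 [[490.7  28.6  95. ]]
capfit [493.5  28.5] 0.13178294897079468
platter c [[411.  299.8  36. ]] ((182.55807495117188, 190.1629638671875), (30.359275817871094, 66.67066192626953), 82.55238342285156)
[202.6 212.2   0. ]
line 33.44968 [  0.8343702    0.55120444 491.5726     360.61288   ] 5
pointer 28 [610.    1.4  45. ] -14.424574852784291
-10.82167
cap mask 385 [[489.7  23.9  75. ]]
capfit [494.6  31.3] 0.16304349899291992
```

```bash
python3 - <<'E'
from h import *
t=snapshot("top")["color"][:,:,::-1]
a=cv2.resize(t[160:340,210:430],None,fx=3.6,fy=3.3,interpolation=cv2.INTER_CUBIC); cv2.imwrite("pics/crop1.png",a)
E
```

```text
(no output)
```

View pics/crop1.png

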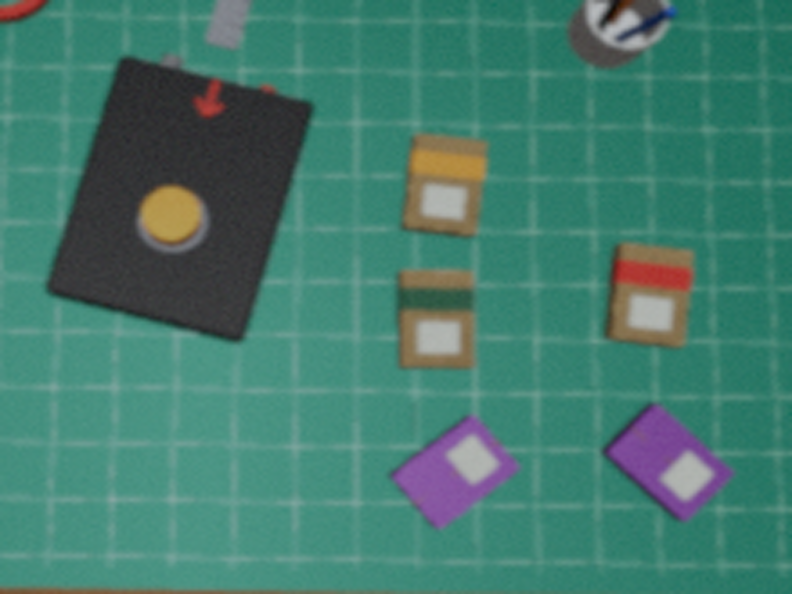

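The crop confirms three kraft cartons, banded orange (345 px right, 160 px down in the crop), green and red; the plain purple ones stay put.

```bash
cat >> h.py <<'E'
def redline(s,c,z=38,R=97):
    """platter red line: total-least-squares over reddish pixels within R of c, weighted; returns yaw deg (mark side), centroid"""
    im=s["color"].astype(float); yy,xx=np.mgrid[0:420,0:560]; 
    uv=np.c_[xx.ravel(),yy.ravel()]; w=back(s,uv,z)[:,:2]-c; r=np.linalg.norm(w,axis=1)
    ex=(im[...,0]-np.maximum(im[...,1],im[...,2])).ravel(); k=(r<R)&(r>30)&(ex>25)
    wt=ex[k]; P=w[k]; m=(P*wt[:,None]).sum(0)/wt.sum()
    C=((P-m)*wt[:,None]).T@(P-m); v=np.linalg.eigh(C)[1][:,1]
    if v@m<0: v=-v
    off=np.cross(v,m); return np.degrees(np.arctan2(v[1],v[0])).round(2),off.round(2),k.sum()
def diskfit(s,c,zlo,zhi,R,m):
    a=np.linspace(0,6.283,60)
    def cost(p):
        P=np.concatenate([np.c_[p[0]+R*np.cos(a),p[1]+R*np.sin(a),0*a+z] for z in(zlo,zhi)]); hm=hullmask(proj(s,P)); return 1-np.minimum(hm,m).sum()/np.maximum(hm,m).sum()
    r=minimize(cost,c,method="Nelder-Mead",options=dict(initial_simplex=[c,[c[0]+5,c[1]],[c[0],c[1]+5]])); return r.x.round(1),round(r.fun,3)
def pmask(s,c,z,R):
    h=cv2.cvtColor(s["color"],cv2.COLOR_RGB2HSV).astype(int); yy,xx=np.mgrid[0:420,0:560]
    near=(np.linalg.norm(back(s,np.c_[xx.ravel(),yy.ravel()],z)[:,:2]-c,axis=1)<R).reshape(420,560)
    m=(near&(h[...,2]>140)&((h[...,1]<60)|(s["color"][...,0]>150))).astype(np.uint8)
    return cv2.morphologyEx(m,cv2.MORPH_CLOSE,cv2.getStructuringElement(2,(21,21))).astype(np.float32)
def go(xyz,yaw):
    """turn (rad, tool z) to do first, then shift in the turned tool axes"""
    s=sense(); d=np.array(xyz)-s["tool_pos"]; y0=s["tcp_rot"][2]; t=(yaw-y0+180)%360-180
    c,n=np.cos(np.radians(yaw)),np.sin(np.radians(yaw)); d=[d[0]*c+d[1]*n,d[0]*n-d[1]*c,-d[2]]
    print("t",round(s["time"],1),"tcp",s["tool_pos"].round(1),s["tcp_rot"].round(1),"gap",round(s["finger_gap"],1),"F",s["ft_force"].round(1),"TURN",round(-np.radians(t),3),"SHIFT",np.round(d,1),"j6",s["joint_pos"][5].round(1))
E
python3 - <<'E'
from h import *
t=snapshot("top"); d=snapshot("side")
for s in (t,d):
    m=pmask(s,[419,307],36,112); print("disk",diskfit(s,[419.,307.],30,38,100,m)); print(redline(s,np.array([419,307])))
go([494,30,230],75)
E
```

```text
disk (array([419.1, 308.6]), np.float64(0.008))
(np.float64(35.04), np.float64(1.17), np.int64(42))
disk (array([423.8, 324.1]), np.float64(0.106))
(np.float64(35.04), np.float64(2.05), np.int64(53))
t 2.5 tcp [193.2 568.1 231.3] [180.    0.  161.2] gap 85.0 F [ 0.  -0.2 -0.6] TURN 1.505 SHIFT [-441.9  429.8    1.3] j6 -4.9
```

Emit:
{"op": "play_rows", "data": {"increments": [[1,[0,0,0],0.125],[1,[0,0,0],0.125],[1,[0,0,0],0.125],[1,[0,0,0],0.125],[1,[0,0,0],0.125],[1,[0,0,0],0.125],[1,[0,0,0],0.125],[1,[0,0,0],0.125],[1,[0,0,0],0.125],[1,[0,0,0],0.125],[1,[0,0,0],0.125],[1,[0,0,0],0.125]], "force": 40}}

```text
time: 3.55
tool_pos: [193.1, 568.0, 231.3]
tcp_rot: [180.0, 0.0, 74.9]
ft_force: [0.1, -1.1, 0.1]
finger_gap: 85.2
grip_force: 0.0
```

Emit:
{"op": "play_rows", "data": {"increments": [[1,[-24.5,23.9,0],0],[1,[-24.5,23.9,0],0],[1,[-24.5,23.9,0],0],[1,[-24.5,23.9,0],0],[1,[-24.5,23.9,0],0],[1,[-24.5,23.9,0],0],[1,[-24.5,23.9,0],0],[1,[-24.5,23.9,0],0],[1,[-24.5,23.9,0],0]]}}

```text
time: 4.3
tool_pos: [345.6, 298.7, 231.5]
tcp_rot: [180.0, -0.0, 75.3]
ft_force: [1.2, -0.6, -0.2]
finger_gap: 85.1
grip_force: 0.0
```

Emit:
{"op": "play_rows", "data": {"increments": [[1,[-24.5,23.9,0],0],[1,[-24.5,23.9,0],0],[1,[-24.5,23.9,0],0],[1,[-24.5,23.9,0],0],[1,[-24.5,23.9,0],0],[1,[-24.5,23.9,0],0],[1,[-24.5,23.9,0],0],[1,[-24.5,23.9,0],0],[1,[-24.5,23.9,0],0],[1,[0,0,0],0],[1,[0,0,0],0]]}}

```text
time: 5.22
tool_pos: [497.5, 30.6, 231.1]
tcp_rot: [-180.0, 0.0, 75.1]
ft_force: [-0.1, -0.0, 0.4]
finger_gap: 85.7
grip_force: 0.0
```

```bash
python3 -c "
from h import *
go([494,30,68],75)"
```

```text
t 5.2 tcp [497.5  30.6 231.1] [-180.     0.    75.1] gap 85.7 F [-0.1 -0.   0.4] TURN 0.001 SHIFT [ -1.5  -3.3 163.1] j6 12.5
```

Emit:
{"op": "play_rows", "data": {"increments": [[1,[-1.5,-3.3,20],0],[1,[0,0,30],0],[1,[0,0,30],0],[1,[0,0,30],0],[1,[0,0,25],0],[1,[0,0,18],0],[1,[0,0,10],0],[1,[0,0,0],0]]}}

```text
time: 5.88
tool_pos: [491.3, 32.6, 65.9]
tcp_rot: [-179.7, 0.0, 75.3]
ft_force: [-0.5, 0.2, -0.6]
finger_gap: 85.5
grip_force: 0.0
```

Emit:
{"op": "play_rows", "data": {"increments": [[-1,[0,0,0],0],[-1,[0,0,0],0],[-1,[0,0,0],0],[-1,[0,0,0],0],[-1,[0,0,0],0],[-1,[0,0,0],0],[-1,[0,0,0],0],[-1,[0,0,0],0]]}}

```text
time: 6.55
tool_pos: [495.1, 31.7, 70.5]
tcp_rot: [179.8, -0.1, 75.3]
ft_force: [-1.3, 0.8, 5.3]
finger_gap: 48.9
grip_force: 41.0
```

Emit:
{"op": "play_rows", "data": {"increments": [[-1,[0,0,-10],0],[-1,[0,0,-20],0],[-1,[0,0,-30],0],[-1,[0,0,-30],0],[-1,[0,0,-10],0],[-1,[0,0,0],0]]}}

```text
time: 7.05
tool_pos: [496.4, 31.5, 173.3]
tcp_rot: [179.5, -0.1, 75.3]
ft_force: [-0.5, 0.2, -0.1]
finger_gap: 48.9
grip_force: 41.8
```

```bash
python3 -c "
from h import *
go([629,321,150],75)
s=snapshot('top')
print(W(s,pinpoint('tray',s)[0]['xyz']))
cv2.imwrite('pics/s1.png',cv2.resize(snapshot('side')['color'][150:270,190:330,::-1],None,fx=5,fy=5,interpolation=2))"
```

```text
t 7.0 tcp [496.4  31.5 173.3] [ 1.795e+02 -1.000e-01  7.530e+01] gap 48.9 F [-0.5  0.2 -0.1] TURN 0.005 SHIFT [314.   53.1  23.3] j6 12.4
[628.84274521 326.49188677  -4.28372488]
```

View pics/s1.png

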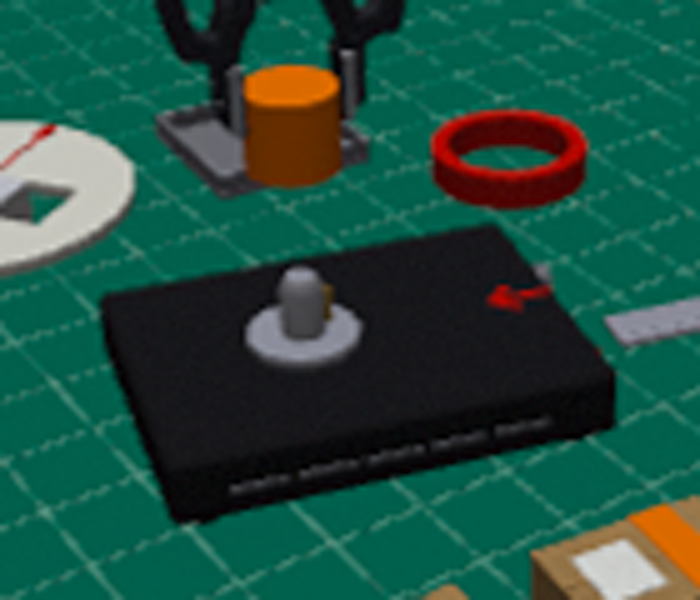

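The cap is in the gripper. The shaft shows at (303,305) in the crop and the brass key at (328,300), on its far right. Next I take the cap to the tray.

Emit:
{"op": "play_rows", "data": {"increments": [[-1,[31,5,0],0],[-1,[31,5,0],0],[-1,[31,5,0],0],[-1,[31,5,0],0],[-1,[31,5,0],0],[-1,[31,5,0],0],[-1,[31,6,0],0],[-1,[31,6,0],0],[-1,[31,6,0],0],[-1,[31,6,0],0],[-1,[0,0,0],0],[-1,[0,0,0],0]]}}

```text
time: 8.2
tool_pos: [623.1, 318.6, 164.1]
tcp_rot: [-179.7, 0.2, 75.4]
ft_force: [0.5, -1.0, -0.5]
finger_gap: 49.2
grip_force: 41.8
```

```bash
python3 -c "
from h import *
go([629,322,24],75)
t=snapshot('top');d=snapshot('side')
print('key side',back(d,[255.6,210],60),back(d,[190+302/5,150+325/5],60))
cv2.imwrite('pics/t2.png',cv2.resize(t['color'][205:245,235:285,::-1],None,fx=12,fy=12,interpolation=2))
print(back(t,[235,205],70),back(t,[285,245],70))
for s in(t,d):
  for q in('seat','shaft_tip'):
    print(q,[(W(s,r['xyz']).round(1),round(r['p'],2)) for r in pinpoint(q,s)[:2]])
"
```

```text
t 8.2 tcp [623.1 318.6 164.1] [-179.7    0.2   75.4] gap 49.2 F [ 0.5 -1.  -0.5] TURN 0.007 SHIFT [  4.8   4.8 140.1] j6 37.5
key side [[511.96482235  32.62047093  60.        ]] [[487.5940444   18.74187513  60.        ]]
[[555.96058876 101.23628532  70.        ]] [[434.81844791 -55.13585789  70.        ]]
seat [(array([495.5,  31.8,  45.1]), 0.74), (array([ 4.070e+02, -1.965e+02,  1.000e-01]), 0.22)]
shaft_tip [(array([494. ,  32. ,  81.3]), 0.81)]
seat [(array([494.6,  33. ,  46.9]), 0.69)]
shaft_tip [(array([418. , 309.2,   0.7]), 0.73), (array([493.5,  31.3,  87.6]), 0.62)]
```

View pics/t2.png

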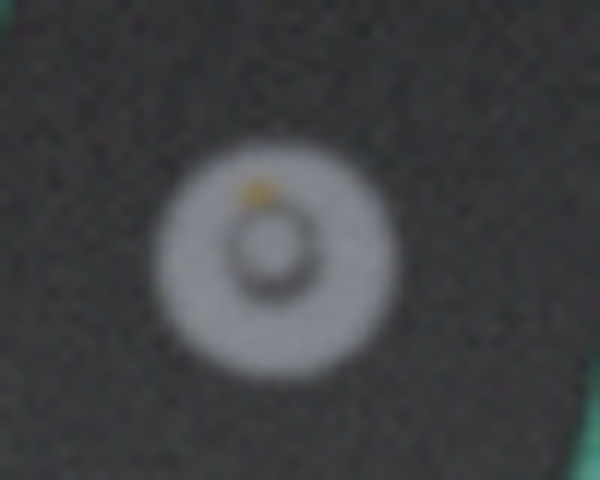

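The top crop shows the flange ring centred at (278,258) and the key's brass top at (261,192), both in crop pixels.

```bash
python3 -c "
from h import *
t=snapshot('top')
f=lambda u,v:[235+(u+.5)/12-.5,205+(v+.5)/12-.5]
a=back(t,f(278,258),50)[0];b=back(t,f(261,192),70)[0];c=back(t,f(271,246),84)[0]
print(a,b,c,np.degrees(np.arctan2(*(b-a)[:2][::-1])),np.linalg.norm((b-a)[:2]))
"
```

```text
[494.29516312  30.15949719  50.        ] [508.6118272   34.24759038  70.        ] [492.79669529  30.86396658  84.        ] 15.936581148409541 14.888901119201607
```

Emit:
{"op": "play_rows", "data": {"increments": [[-1,[5,5,0],0],[-1,[0,0,30],0],[-1,[0,0,30],0],[-1,[0,0,30],0],[-1,[0,0,20],0],[-1,[0,0,10],0],[-1,[0,0,10],0],[-1,[0,0,5],0],[-1,[0,0,0],0],[-1,[0,0,0],0],[-1,[0,0,0],0]]}}

```text
time: 9.47
tool_pos: [631.9, 321.8, 35.3]
tcp_rot: [179.9, -0.1, 75.3]
ft_force: [0.4, 0.3, -0.0]
finger_gap: 49.0
grip_force: 41.8
```

Emit:
{"op": "play_rows", "data": {"increments": [[-1,[0,0,4],0],[-1,[0,0,4],0],[-1,[0,0,2],0],[-1,[0,0,0],0],[-1,[0,0,0],0]]}}

```text
time: 9.88
tool_pos: [631.2, 321.5, 24.6]
tcp_rot: [179.9, -0.0, 75.3]
ft_force: [-2.7, -1.4, 6.9]
finger_gap: 49.2
grip_force: 42.5
```

Contact with the tray floor at 6.9 N, so I open partly and rise.

Emit:
{"op": "play_rows", "data": {"increments": [[0.5,[0,0,0],0],[0.5,[0,0,0],0],[0.5,[0,0,0],0],[0.5,[0,0,0],0],[0.5,[0,0,-10],0],[0.5,[0,0,-20],0],[0.5,[0,0,-30],0],[0.7,[0,0,-40],0],[0.7,[0,0,-40],0],[0.7,[0,0,0],0]]}}

```text
time: 10.72
tool_pos: [635.4, 323.3, 176.0]
tcp_rot: [179.3, -0.6, 75.3]
ft_force: [1.1, 0.2, 2.9]
finger_gap: 72.4
grip_force: 0.0
```

```bash
python3 - <<'E'
from h import *
go([419.1,308.6,120],35)
t=snapshot('top');d=snapshot('side')
for s in(t,d):
  print([(W(s,r['xyz']).round(1),round(r['p'],2)) for r in pinpoint('cap',s)[:2]])
  for q in('grip','bore'): print(q,[(W(s,r['xyz']).round(1),round(r['p'],2)) for r in pinpoint(q,s)[:1]])
  m=pmask(s,[419,307],36,112); print("disk",diskfit(s,[419.,307.],30,38,100,m)); print(redline(s,np.array([419,308])))
E
```

```text
t 10.7 tcp [635.4 323.3 176. ] [179.3  -0.6  75.3] gap 72.4 F [1.1 0.2 2.9] TURN 0.703 SHIFT [-185.6 -112.    56. ] j6 37.6
[(array([632.9, 322.3,   5.4]), 0.47)]
grip []
bore []
disk (array([411.2, 313.8]), np.float64(0.11))
(np.float64(90.0), np.float64(nan), np.int64(0))
[(array([634.4, 324.6,   8.9]), 0.74)]
grip [(array([421.8, 308.1,  38.1]), 0.88)]
bore [(array([417.8, 309.4,  -2.3]), 0.73)]
disk (array([424.3, 325.4]), np.float64(0.104))
(np.float64(35.03), np.float64(1.3), np.int64(57))h.py:39: RuntimeWarning: invalid value encountered in divide
  wt=ex[k]; P=w[k]; m=(P*wt[:,None]).sum(0)/wt.sum()
```

Emit:
{"op": "play_rows", "data": {"increments": [[0.7,[0,0,0],0.117],[0.7,[0,0,0],0.117],[0.7,[0,0,0],0.117],[0.7,[0,0,0],0.117],[0.7,[0,0,0],0.117],[0.7,[0,0,0],0.117],[0.7,[0,0,0],0],[0.7,[0,0,0],0]]}}

```text
time: 11.78
tool_pos: [630.3, 321.1, 162.3]
tcp_rot: [-180.0, 0.1, 35.3]
ft_force: [-0.7, -0.9, -0.2]
finger_gap: 72.6
grip_force: 0.0
```

Emit:
{"op": "play_rows", "data": {"increments": [[0.7,[-26.5,-16,5],0],[0.7,[-26.5,-16,5],0],[0.7,[-26.5,-16,5],0],[0.7,[-26.5,-16,5],0],[0.7,[-26.5,-16,5],0],[0.7,[-26.5,-16,5],0],[0.7,[-26.5,-16,5],0],[0.7,[0,0,10],0],[0.7,[0,0,10],0],[0.7,[0,0,0],0],[0.7,[0,0,0],0],[0.7,[0,0,0],0]]}}

```text
time: 12.78
tool_pos: [415.6, 306.5, 108.7]
tcp_rot: [180.0, -0.0, 35.1]
ft_force: [0.2, -0.1, 0.0]
finger_gap: 72.9
grip_force: 0.0
```

```bash
python3 - <<'E'
from h import *
go([419.1,308.6,8],35)
E
```

```text
t 12.8 tcp [415.6 306.5 108.7] [180.   -0.   35.1] gap 72.9 F [ 0.2 -0.1  0. ] TURN 0.001 SHIFT [  4.    0.3 100.7] j6 85.7
```

Emit:
{"op": "play_rows", "data": {"increments": [[0.7,[4,0.3,10],0],[0.7,[0,0,20],0],[0.7,[0,0,25],0],[0.7,[0,0,20],0],[0.7,[0,0,15],0],[0.7,[0,0,10],0],[0.7,[0,0,0],0],[0.7,[0,0,0],0],[0.7,[0,0,0],0]]}}

```text
time: 13.53
tool_pos: [419.0, 309.0, 9.3]
tcp_rot: [180.0, -0.1, 35.1]
ft_force: [0.2, 0.5, 0.0]
finger_gap: 72.6
grip_force: 0.0
```

Emit:
{"op": "play_rows", "data": {"increments": [[-1,[0,0,0],0],[-1,[0,0,0],0],[-1,[0,0,0],0],[-1,[0,0,0],0],[-1,[0,0,0],0],[-1,[0,0,0],0],[-1,[0,0,0],0],[-1,[0,0,0],0]], "force": 90}}

```text
time: 14.2
tool_pos: [419.3, 309.1, 10.0]
tcp_rot: [180.0, -0.2, 35.1]
ft_force: [0.3, -1.4, 6.9]
finger_gap: 48.6
grip_force: 94.6
```

Emit:
{"op": "play_rows", "data": {"increments": [[-1,[0,0,-5],0],[-1,[0,0,-10],0],[-1,[0,0,-20],0],[-1,[0,0,-25],0],[-1,[0,0,-25],0],[-1,[0,0,-25],0],[-1,[0,0,-15],0],[-1,[0,0,-5],0],[-1,[0,0,0],0],[-1,[0,0,0],0],[-1,[0,0,0],0]]}}

```text
time: 15.12
tool_pos: [416.9, 307.8, 136.5]
tcp_rot: [-180.0, 0.2, 35.1]
ft_force: [-0.4, -0.5, -4.2]
finger_gap: 48.7
grip_force: 93.5
```

```bash
python3 - <<'E'
from h import *
go([494,30.5,138],16)
z=sense()['tool_pos'][2]-10
d=snapshot('side')
print([(W(d,r['xyz']).round(1),round(r['p'],2)) for r in pinpoint('grip',d)[:1]],[(W(d,r['xyz']).round(1),round(r['p'],2)) for r in pinpoint('bore',d)[:1]])
print(redline(d,np.array([419,309]),z=z+38))
cv2.imwrite('pics/s3.png',d['color'][:,:,::-1])
E
```

```text
t 15.1 tcp [416.9 307.8 136.5] [-180.     0.2   35.1] gap 48.7 F [-0.4 -0.5 -4.2] TURN 0.333 SHIFT [ -2.3 287.8  -1.5] j6 85.7
[(array([418.4, 310.2, 165.3]), 0.74)] [(array([416. , 309.2, 126.2]), 0.55)]
(np.float64(-145.17), np.float64(-1.46), np.int64(26))
```

View pics/s3.png

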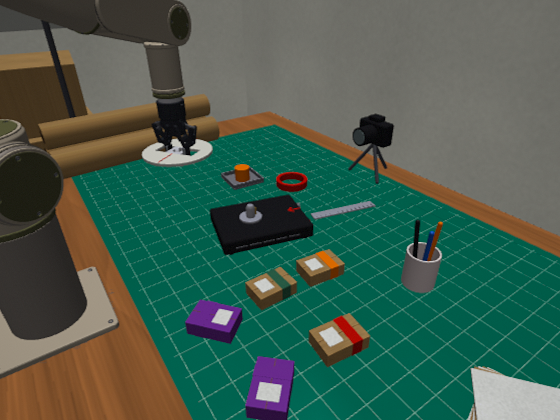

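The platter is in the gripper at (177,150), level, and the cap stands in the tray at (242,174). Next I move over the shaft.

Emit:
{"op": "play_rows", "data": {"increments": [[-1,[0,0,0],0.111],[-1,[0,0,0],0.111],[-1,[0,0,0],0.111],[-1,[0,0,0],0],[-1,[0,0,0],0],[-1,[0,0,0],0]]}}

```text
time: 15.77
tool_pos: [417.7, 308.3, 137.8]
tcp_rot: [180.0, 0.0, 16.2]
ft_force: [-1.2, -0.1, -3.6]
finger_gap: 48.4
grip_force: 93.5
```

Emit:
{"op": "play_rows", "data": {"increments": [[-1,[0,15,0],0],[-1,[0,30,0],0],[-1,[0,30,0],0],[-1,[0,30,0],0],[-1,[0,30,0],0],[-1,[0,30,0],0],[-1,[0,30,0],0],[-1,[0,30,0],0],[-1,[0,30,0],0],[-1,[0,20,0],0],[-1,[0,10,0],0],[-1,[0,3,0],0]]}}

```text
time: 16.77
tool_pos: [497.5, 30.0, 138.3]
tcp_rot: [180.0, 0.0, 16.0]
ft_force: [0.8, 0.3, -4.3]
finger_gap: 48.9
grip_force: 93.9
```

Emit:
{"op": "play_rows", "data": {"increments": [[-1,[0,0,0],0],[-1,[0,0,0],0],[-1,[0,0,0],0],[-1,[0,0,0],0]]}}

```text
time: 17.1
tool_pos: [497.0, 32.7, 138.2]
tcp_rot: [-180.0, 0.0, 16.1]
ft_force: [-0.2, -0.1, -2.9]
finger_gap: 48.7
grip_force: 93.9
```

```bash
python3 - <<'E'
from h import *
go([494,30.5,106],16)
z=sense()['tool_pos'][2]-10
for n in('side','top'):
  d=snapshot(n)
  for q in('grip','bore','platter'): print(n,q,[(W(d,r['xyz']).round(1),round(r['p'],2)) for r in pinpoint(q,d)[:1]])
  print(redline(d,np.array([494,30.5]),z=z+38))
E
```

```text
t 17.1 tcp [497.   32.7 138.2] [-180.     0.    16.1] gap 48.7 F [-0.2 -0.1 -2.9] TURN 0.001 SHIFT [-3.4  1.3 32.2] j6 71.8
side grip [(array([498.3,  33.1, 165.2]), 0.94)]
side bore [(array([493.1,  31.5, 127.3]), 0.94)]
side platter [(array([498.7,  28.7, 129.3]), 0.69)]
(np.float64(-164.61), np.float64(-6.34), np.int64(52))
top grip [(array([492.2,  27.3, 168.1]), 0.58)]
top bore []
top platter [(array([496.2,  32.7, 126.5]), 0.64)]
(np.float64(-163.64), np.float64(-0.99), np.int64(13))
```

Emit:
{"op": "play_rows", "data": {"increments": [[-1,[-3.4,1.3,10],0],[-1,[0,0,15],0],[-1,[0,0,10],0],[-1,[0,0,5],0],[-1,[0,0,3],0],[-1,[0,0,3],0],[-1,[0,0,2],0],[-1,[0,0,0],0],[-1,[0,0,0],0],[-1,[0,0,0],0]]}}

```text
time: 18.33
tool_pos: [494.7, 29.4, 90.8]
tcp_rot: [180.0, -0.0, 16.0]
ft_force: [-0.7, 0.1, -3.7]
finger_gap: 48.3
grip_force: 94.0
```

Emit:
{"op": "play_rows", "data": {"increments": [[-1,[0,0,2],0],[-1,[0,0,2],0],[-1,[0,0,2],0],[-1,[0,0,0],0],[-1,[0,0,0],0]]}}

```text
time: 18.75
tool_pos: [494.0, 29.4, 84.0]
tcp_rot: [-180.0, 0.0, 16.0]
ft_force: [0.0, -0.1, -3.9]
finger_gap: 48.8
grip_force: 93.8
```

Emit:
{"op": "play_rows", "data": {"increments": [[-1,[0,0,2],0],[-1,[0,0,2],0],[-1,[0,0,1],0],[-1,[0,0,0],0],[-1,[0,0,0],0]]}}

```text
time: 19.17
tool_pos: [494.1, 29.4, 79.0]
tcp_rot: [-180.0, 0.0, 16.0]
ft_force: [-0.3, 0.8, -3.8]
finger_gap: 48.5
grip_force: 93.7
```

Emit:
{"op": "play_rows", "data": {"increments": [[-1,[0,0,1],0],[-1,[0,0,1],0],[-1,[0,0,0],0],[-1,[0,0,0],0]]}}

```text
time: 19.5
tool_pos: [494.3, 29.4, 77.2]
tcp_rot: [-180.0, -0.0, 16.0]
ft_force: [-1.1, 2.1, -3.9]
finger_gap: 48.6
grip_force: 93.7
```

Emit:
{"op": "play_rows", "data": {"increments": [[-1,[0,-0.6,2],0],[-1,[0,0,2],0],[-1,[0,0,1],0],[-1,[0,0,0],0],[-1,[0,0,0],0]]}}

```text
time: 19.92
tool_pos: [494.0, 29.8, 72.1]
tcp_rot: [180.0, 0.0, 16.0]
ft_force: [-1.0, 0.0, -3.9]
finger_gap: 48.4
grip_force: 93.9
```

The platter is past the key height with no vertical load, so the keyway is aligned. I keep lowering to the flange, where the TCP should be near 60.

Emit:
{"op": "play_rows", "data": {"increments": [[-1,[0,0,2],0],[-1,[0,0,2],0],[-1,[0,0,2],0],[-1,[0,0,2],0],[-1,[0,0,0],0],[-1,[0,0,0],0],[-1,[0,0,0],0]]}}

```text
time: 20.5
tool_pos: [494.1, 30.0, 64.3]
tcp_rot: [-180.0, 0.0, 16.0]
ft_force: [1.0, 0.1, -4.3]
finger_gap: 48.2
grip_force: 93.9
```

Emit:
{"op": "play_rows", "data": {"increments": [[-1,[0,0,1.5],0],[-1,[0,0,1.5],0],[-1,[0,0,1],0],[-1,[0,0,0],0],[-1,[0,0,0],0],[-1,[0,0,0],0]]}}

```text
time: 21.0
tool_pos: [494.1, 30.0, 60.3]
tcp_rot: [-180.0, 0.0, 16.0]
ft_force: [-0.5, -0.4, -2.6]
finger_gap: 48.5
grip_force: 94.1
```

Emit:
{"op": "play_rows", "data": {"increments": [[-1,[0,0,0.7],0],[-1,[0,0,0],0.04],[-1,[0,0,0],0.06],[-1,[0,0,0],0.08],[-1,[0,0,0],0.08],[-1,[0,0,0],0.08],[-1,[0,0,0],0.08],[-1,[0,0,0],0.06],[-1,[0,0,0],0.04],[-1,[0,0,0],0.014],[-1,[0,0,0],0],[-1,[0,0,0],0]]}}

```text
time: 22.0
tool_pos: [494.1, 32.3, 60.1]
tcp_rot: [-179.8, 0.1, -14.6]
ft_force: [-3.4, 12.2, 2.7]
finger_gap: 48.5
grip_force: 94.7
```

```bash
python3 - <<'E'
from h import *
go([494,30.2,60],-14.6); print(sense()['wrist_torque'])
for n in('side','top'):
  d=snapshot(n)
  for q in('grip','bore','platter'): print(n,q,[(W(d,r['xyz']).round(1),round(r['p'],2)) for r in pinpoint(q,d)[:1]])
  print(redline(d,np.array([494,30.2]),z=88))
E
```

```text
t 22.0 tcp [494.1  32.3  60.1] [-1.798e+02  1.000e-01 -1.460e+01] gap 48.5 F [-3.4 12.2  2.7] TURN 0.0 SHIFT [0.4 2.  0.1] j6 102.2
[1.88158266 0.43089464 0.18624169]
side grip [(array([499. ,  32.9,  90.6]), 0.79)]
side bore [(array([490.3,  31.8,  50.7]), 0.69)]
side platter [(array([493.9,  29. ,  50.7]), 0.85)]
(np.float64(-15.03), np.float64(2.84), np.int64(70))
top grip [(array([490.8,  29.3,  88.1]), 0.62)]
top bore [(array([494.5,  29.5,  52.3]), 0.73)]
top platter [(array([495.8,  32.2,  52.2]), 0.57)]
(np.float64(166.01), np.float64(-2.64), np.int64(5))
```

Emit:
{"op": "play_rows", "data": {"increments": [[0.6,[0,0,0],0],[0.6,[0,0,0],0],[0.6,[0,0,0],0],[0.6,[0,0,0],0],[0.6,[0,0,0],0],[0.6,[0,0,-5],0],[0.6,[0,0,-10],0],[0.6,[0,0,-20],0],[0.6,[0,0,-30],0],[0.6,[0,0,-30],0],[0.6,[0,0,-30],0],[0.6,[0,0,-20],0]]}}

```text
time: 23.4
tool_pos: [495.3, 29.8, 209.2]
tcp_rot: [-179.9, -0.3, -14.6]
ft_force: [0.9, -0.2, 0.5]
finger_gap: 68.9
grip_force: 0.0
```

```bash
python3 - <<'E'
from h import *
go([405,-201,210],90)
for n in('side','top'):
  d=snapshot(n)
  print(n,[(W(d,r['xyz']).round(1),round(r['p'],2)) for r in pinpoint('platter',d)[:1]])
  print(redline(d,np.array([494,30.2]),z=88))
  if n=='side':cv2.imwrite('pics/s4.png',cv2.resize(d['color'][150:270,180:340,::-1],None,fx=5,fy=5,interpolation=2))
E
```

```text
t 23.4 tcp [495.3  29.8 209.2] [-179.9   -0.3  -14.6] gap 68.9 F [ 0.9 -0.2  0.5] TURN -1.826 SHIFT [-230.8  -90.3   -0.8] j6 102.2
side [(array([495.3,  28.6,  49.5]), 0.76)]
(np.float64(-14.62), np.float64(3.1), np.int64(71))
top [(array([492.5,  34. ,  49.7]), 0.91)]
(np.float64(165.46), np.float64(-1.78), np.int64(7))
```

View pics/s4.png

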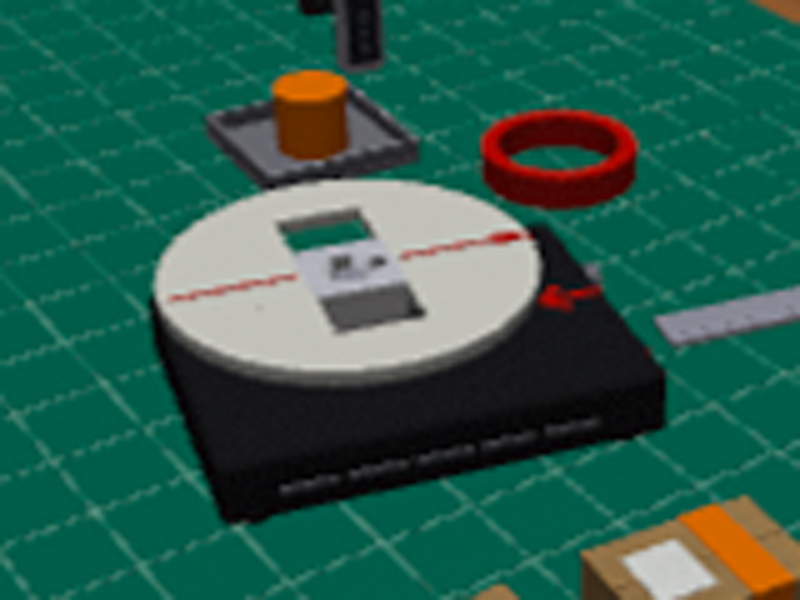

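The platter is flush and seated: in the crop its red mark at (507,237) lines up with the pointer at (565,295), and its yaw is -14.6°, the same as the pointer. Next I re-measure the cartons.

```bash
cat > c.py <<'E'
from h import *
def cartons(show=1):
    t=snapshot("top"); d=snapshot("side"); out={}
    for n,g in dict(green=(405,-201),orange=(535,-208),red=(431,-388)).items():
        v=[(s,mask_at(s,"carton1",np.array(g),70)) for s in(t,d)]
        v=[a for a in v if a[1] is not None]
        f=[np.round(fitbox(x,*g,92,64,32),1).tolist() for x in [[a] for a in v]+[v]]
        pp=[[(W(s,r["xyz"])).round(1).tolist() for r in pinpoint("carton1",s) if np.linalg.norm(W(s,r["xyz"])[:2]-g)<70][:1] for s in(t,d)]
        print(n,f,pp)
E
python3 -c "
from c import *
cartons(); go([405,-201,210],0)"
```

```text
green [[404.7, -201.3, -1.2, 1.0], [407.7, -198.0, 1.2, 0.9], [404.7, -201.1, -1.3, 0.9]] [[[407.6, -201.1, -2.9]], [[404.1, -200.3, 0.9]]]
orange [[534.8, -210.0, -9.1, 0.9], [534.8, -210.0, -9.1, 0.9]] [[[538.7, -207.4, 3.5]], [[531.3, -205.4, -0.6]]]
red [[432.8, -389.6, -2.2, 0.9], [431.2, -388.5, -2.7, 0.9], [432.9, -388.3, -7.7, 0.9]] [[[436.3, -388.3, -0.9]], [[434.2, -388.8, -0.3]]]
t 24.3 tcp [494.1  29.9 204.6] [180.    0.  -14.6] gap 68.4 F [-0.3 -0.6 -0.1] TURN -0.255 SHIFT [-89.1 230.9  -5.4] j6 102.2
```

Emit:
{"op": "play_rows", "data": {"increments": [[1,[0,0,0],-0.085],[1,[0,0,0],-0.085],[1,[0,0,0],-0.085],[1,[0,0,0],0],[1,[0,0,0],0],[1,[-11,28,0],0],[1,[-11,29,0],0],[1,[-11,29,0],0],[1,[-11,29,0],0],[1,[-11,29,0],0],[1,[-11,29,0],0],[1,[-11,29,0],0]], "force": 40}}

```text
time: 25.3
tool_pos: [416.4, -173.3, 204.8]
tcp_rot: [180.0, -0.0, -0.2]
ft_force: [0.6, -0.4, -1.1]
finger_gap: 85.5
grip_force: 0.0
```

Emit:
{"op": "play_rows", "data": {"increments": [[1,[-12,29,20],0],[1,[0,0,30],0],[1,[0,0,30],0],[1,[0,0,10],0],[1,[0,0,0],0],[1,[0,0,0],0],[1,[0,0,0],0]]}}

```text
time: 25.88
tool_pos: [406.4, -201.4, 116.6]
tcp_rot: [179.9, -0.1, -0.0]
ft_force: [0.2, -0.8, 1.1]
finger_gap: 85.3
grip_force: 0.0
```

```bash
python3 -c "
from h import *
go([405.3,-200.5,7],0)"
```

```text
t 25.9 tcp [ 406.4 -201.4  116.6] [ 1.799e+02 -1.000e-01 -0.000e+00] gap 85.3 F [ 0.2 -0.8  1.1] TURN -0.0 SHIFT [ -1.1  -0.9 109.6] j6 57.2
```

Emit:
{"op": "play_rows", "data": {"increments": [[1,[-1.1,-0.9,15],0],[1,[0,0,25],0],[1,[0,0,25],0],[1,[0,0,20],0],[1,[0,0,14],0],[1,[0,0,8],0],[1,[0,0,0],0],[1,[0,0,0],0],[1,[0,0,0],0]]}}

```text
time: 26.63
tool_pos: [405.4, -200.9, 9.4]
tcp_rot: [179.9, -0.1, -0.0]
ft_force: [-0.4, -0.4, 0.6]
finger_gap: 85.8
grip_force: 0.0
```

Emit:
{"op": "play_rows", "data": {"increments": [[-1,[0,0,0],0],[-1,[0,0,0],0],[-1,[0,0,0],0],[-1,[0,0,0],0],[-1,[0,0,0],0],[-1,[0,0,0],0],[-1,[0,0,0],0],[-1,[0,0,0],0]]}}

```text
time: 27.3
tool_pos: [405.0, -200.8, 9.1]
tcp_rot: [179.9, -0.1, -0.0]
ft_force: [-2.4, 0.5, 7.3]
finger_gap: 62.8
grip_force: 44.1
```

Emit:
{"op": "play_rows", "data": {"increments": [[-1,[0,0,-5],0],[-1,[0,0,-20],0],[-1,[0,0,-30],0],[-1,[0,0,-30],0],[-1,[0,0,-30],0],[-1,[0,0,-20],0],[-1,[0,0,-10],0],[-1,[0,0,0],0],[-1,[0,0,0],0],[-1,[0,0,0],0],[-1,[0,0,0],0]]}}

```text
time: 28.22
tool_pos: [402.8, -199.4, 150.5]
tcp_rot: [-179.9, 0.2, -0.0]
ft_force: [0.3, -0.3, -1.6]
finger_gap: 63.3
grip_force: 44.7
```

```bash
cat > held.py <<'E'
from h import *
import sys
# held carton: tool-x offset of carton centre from TCP, from silhouettes (dz = TCP height above carton underside)
dz=float(sys.argv[1]); s=sense(); p=s["tool_pos"]; yaw=np.radians(s["tcp_rot"][2]); u=np.array([np.cos(yaw),np.sin(yaw)])
for n in("top","side"):
    d=snapshot(n)
    for r in pinpoint("carton1",d):
        w=W(d,r["xyz"])
        if abs(w[2]-(p[2]-dz))<25 and np.linalg.norm(w[:2]-p[:2])<30: print(n,"pin x-off",((w[:2]-p[:2])@u).round(1),w.round(1))
    for r in regions_of("carton1",d):
        m=r["mask"].astype(np.float32); c=back(d,np.argwhere(m>0).mean(0)[::-1],p[2]-dz+16)[0]
        if np.linalg.norm(c[:2]-p[:2])<40:
            f=lambda a:(lambda h:1-np.minimum(h,m).sum()/np.maximum(h,m).sum())(hullmask(proj(d,boxpts(p[0]+a*u[0],p[1]+a*u[1],yaw,92,64,32,p[2]-dz))))
            g=np.arange(-12,12.1,.5); v=[f(a) for a in g]; print(n,"fit x-off",g[np.argmin(v)],round(1-min(v),2))
E
python3 held.py 7
python3 -c "
from h import *
go([494,30.2,150],-14.6)"
```

```text
top pin x-off 5.3 [ 408.2 -199.1  136.1]
top fit x-off -3.5 0.21
side pin x-off -1.9 [ 400.9 -198.9  144.1]
side fit x-off 0.0 0.68
t 28.5 tcp [ 403.8 -200.   152.1] [-180.    0.   -0.] gap 63.0 F [-0.3 -0.4 -1.9] TURN 0.255 SHIFT [  29.3 -245.5    2.1] j6 57.1
```

Emit:
{"op": "play_rows", "data": {"increments": [[-1,[0,0,0],0.085],[-1,[0,0,0],0.085],[-1,[0,0,0],0.085],[-1,[0,0,0],0],[-1,[0,0,0],0],[-1,[1,-13,0],0],[-1,[3,-25,0],0],[-1,[3,-25,0],0],[-1,[3,-25,0],0],[-1,[3,-25,0],0],[-1,[3,-25,0],0],[-1,[3,-25,0],0]]}}

```text
time: 29.52
tool_pos: [463.9, -46.0, 152.7]
tcp_rot: [180.0, -0.0, -14.4]
ft_force: [-0.4, -0.0, -1.1]
finger_gap: 63.1
grip_force: 44.7
```

Emit:
{"op": "play_rows", "data": {"increments": [[-1,[3,-25,0],0],[-1,[3,-25,0],0],[-1,[3,-20,0],0],[-1,[1,-12,5],0],[-1,[0,0,10],0],[-1,[0,0,10],0],[-1,[0,0,5],0],[-1,[0,0,0],0],[-1,[0,0,0],0],[-1,[0,0,0],0],[-1,[0,0,0],0]]}}

```text
time: 30.43
tool_pos: [494.2, 29.1, 123.1]
tcp_rot: [-180.0, -0.1, -14.7]
ft_force: [-0.1, 0.3, -1.1]
finger_gap: 63.2
grip_force: 44.7
```

```bash
python3 held.py 9
python3 -c "
from h import *
go([494,30.2,98],-14.6)"
```

```text
top pin x-off 3.1 [497.1  27.7 113.7]
top fit x-off -10.0 0.29
side pin x-off -1.4 [492.7  28.8 119. ]
t 30.7 tcp [494.1  29.6 122.8] [-180.    -0.   -14.6] gap 63.1 F [ 0.5  0.  -1.5] TURN -0.0 SHIFT [-0.2 -0.6 24.8] j6 102.1
```

Emit:
{"op": "play_rows", "data": {"increments": [[-1,[0,-0.6,8],0],[-1,[0,0,8],0],[-1,[0,0,4],0],[-1,[0,0,3],0],[-1,[0,0,1.5],0],[-1,[0,0,0],0],[-1,[0,0,0],0],[-1,[0,0,0],0]]}}

```text
time: 31.4
tool_pos: [494.3, 30.2, 98.3]
tcp_rot: [-180.0, -0.0, -14.6]
ft_force: [-0.1, 0.7, -1.4]
finger_gap: 63.2
grip_force: 44.7
```

Emit:
{"op": "play_rows", "data": {"increments": [[-1,[0,0,1],0],[-1,[0,0,0.5],0],[-1,[0,0,0],0],[-1,[0,0,0],0]]}}

```text
time: 31.73
tool_pos: [494.4, 30.1, 97.1]
tcp_rot: [-180.0, -0.0, -14.6]
ft_force: [-0.8, 0.0, 2.3]
finger_gap: 62.9
grip_force: 45.1
```

Emit:
{"op": "play_rows", "data": {"increments": [[1,[0,0,0],0],[1,[0,0,0],0],[1,[0,0,0],0],[1,[0,0,0],0],[1,[0,0,-5],0],[1,[0,0,-15],0],[1,[0,0,-30],0],[1,[0,0,-30],0],[1,[0,0,-20],0],[1,[0,0,0],0],[1,[0,0,0],0],[1,[0,0,0],0]]}}

```text
time: 32.73
tool_pos: [493.7, 30.2, 196.1]
tcp_rot: [180.0, 0.0, -14.6]
ft_force: [0.4, 0.3, -0.8]
finger_gap: 85.5
grip_force: 0.0
```

```bash
cat > st.py <<'E'
from c import *
import sys
k=int(sys.argv[1]); z0=88+32*k; yaw=np.radians(-14.6)
for n in("top","side"):
    d=snapshot(n)
    for r in pinpoint("carton1",d):
        w=W(d,r["xyz"])
        if np.linalg.norm(w[:2]-[494,30])<60: print(n,"pin",w.round(1))
    for r in regions_of("carton1",d):
        m=r["mask"].astype(np.float32); c=back(d,np.argwhere(m>0).mean(0)[::-1],z0+16)[0]
        if np.linalg.norm(c[:2]-[494,30])<50: print(n,"fit",np.round(fitbox([(d,m)],494,30,92,64,32,z0),2))
    if len(sys.argv)<3: print("line",redline(d,np.array([494,30.2]),z=88,R=99))
E
python3 -c "
from c import *
cartons(); go([535,-208.5,120],-8)"
python3 st.py 0
```

```text
top pin [495.5  28.   84.4]
top fit [4.7473e+02 3.9690e+01 5.4030e+01 4.3000e-01]
line (np.float64(165.15), np.float64(-1.47), np.int64(4))
side pin [493.   31.2  91.9]
side fit [495.62  32.43 -15.55   0.94]
line (np.float64(-17.73), np.float64(33.64), np.int64(215))Traceback (most recent call last):
  File "<string>", line 3, in <module>
    cartons(); go([535,-208.5,120],-8)
    ~~~~~~~^^
  File "c.py", line 7, in cartons
    f=[np.round(fitbox(x,*g,92,64,32),1).tolist() for x in [[a] for a in v]+[v]]
                ~~~~~~^^^^^^^^^^^^^^^
  File "h.py", line 26, in fitbox
    best=min((minimize(cost,[x,y,20*a],method="Nelder-Mead",options=dict(initial_simplex=np.array([[x,y,20*a],[x+6,y,20*a],[x,y+6,20*a],[x,y,20*a+5]]))) for a in np.arange(0,np.pi,np.pi/6)),key=lambda r:r.fun)
  File "h.py", line 26, in <genexpr>
    best=min((minimize(cost,[x,y,20*a],method="Nelder-Mead",options=dict(initial_simplex=np.array([[x,y,20*a],[x+6,y,20*a],[x,y+6,20*a],[x,y,20*a+5]]))) for a in np.arange(0,np.pi,np.pi/6)),key=lambda r:r.fun)
              ~~~~~~~~^^^^^^^^^^^^^^^^^^^^^^^^^^^^^^^^^^^^^^^^^^^^^^^^^^^^^^^^^^^^^^^^^^^^^^^^^^^^^^^^^^^^^^^^^^^^^^^^^^^^^^^^^^^^^^^^^^^^^^^^^^^^^^^^^^
    res = _minimize_neldermead(fun, x0, args, callback, bounds=bounds,
                               **options)
    fsim[k] = func(sim[k])
              ~~~~^^^^^^^^
    fx = function(np.copy(x), *(wrapper_args + args))
  File "h.py", line 25, in cost
    return c/len(views)
           ~^~~~~~~~~~~
ZeroDivisionError: division by zero
```

```bash
sed -i 's/green=(405,-201),//; s/        f=\[np/        if not v: print(n,"none"); continue\n        f=[np/' c.py; python3 -c "
from c import *
cartons(); go([535,-208.5,120],-8)"
```

```text
orange [[537.0, -208.4, -6.9, 0.9], [536.7, -208.0, -7.6, 1.0], [536.7, -208.0, -7.6, 0.9]] [[[536.3, -209.4, 2.7]], []]
red [[431.0, -388.3, -7.2, 0.9], [431.9, -387.4, -5.1, 1.0], [431.9, -388.0, -7.0, 0.9]] [[[438.0, -384.2, 0.5]], [[433.3, -389.6, 0.6]]]
t 33.7 tcp [494.1  30.2 196.6] [-180.    -0.   -14.6] gap 85.8 F [-0.4 -0.3 -0.2] TURN -0.116 SHIFT [ 73.8 230.7  76.6] j6 102.2
```

Emit:
{"op": "play_rows", "data": {"increments": [[1,[0,0,0],-0.062],[1,[0,0,0],-0.062],[1,[0,0,0],0],[1,[0,0,0],0],[1,[8,25,0],0],[1,[8,26,0],0],[1,[8,26,0],0],[1,[8,26,0],0],[1,[8,26,0],0],[1,[8,26,0],0],[1,[8,26,0],0],[1,[8,26,0],0]]}}

```text
time: 34.73
tool_pos: [530.5, -184.8, 196.6]
tcp_rot: [180.0, -0.0, -7.7]
ft_force: [0.8, 0.2, -0.3]
finger_gap: 85.3
grip_force: 0.0
```

Emit:
{"op": "play_rows", "data": {"increments": [[1,[8.7,24,10],0],[1,[0,0,30],0],[1,[0,0,30],0],[1,[0,0,10],0],[1,[0,0,0],0],[1,[0,0,0],0],[1,[0,0,0],0],[1,[0,0,0],0]]}}

```text
time: 35.4
tool_pos: [537.4, -208.7, 119.1]
tcp_rot: [179.9, -0.2, -7.5]
ft_force: [-0.1, 0.5, 0.0]
finger_gap: 85.2
grip_force: 0.0
```

```bash
python3 -c "
from h import *
go([536,-208.3,9],-7.5)"
```

```text
t 35.4 tcp [ 537.4 -208.7  119.1] [179.9  -0.2  -7.5] gap 85.2 F [-0.1  0.5  0. ] TURN -0.0 SHIFT [ -1.4  -0.2 110.1] j6 71.2
```

Emit:
{"op": "play_rows", "data": {"increments": [[1,[-1.4,-0.2,15],0],[1,[0,0,25],0],[1,[0,0,25],0],[1,[0,0,20],0],[1,[0,0,15],0],[1,[0,0,9],0],[1,[0,0,0],0],[1,[0,0,0],0],[1,[0,0,0],0]]}}

```text
time: 36.15
tool_pos: [535.9, -208.6, 9.5]
tcp_rot: [179.9, -0.2, -7.5]
ft_force: [0.2, -1.1, -1.1]
finger_gap: 85.5
grip_force: 0.0
```

Emit:
{"op": "play_rows", "data": {"increments": [[-1,[0,0,0],0],[-1,[0,0,0],0],[-1,[0,0,0],0],[-1,[0,0,0],0],[-1,[0,0,0],0],[-1,[0,0,0],0],[-1,[0,0,0],0],[-1,[0,0,0],0]]}}

```text
time: 36.82
tool_pos: [535.7, -208.6, 9.3]
tcp_rot: [179.9, -0.1, -7.5]
ft_force: [-2.2, 0.4, 7.3]
finger_gap: 63.1
grip_force: 44.2
```

Emit:
{"op": "play_rows", "data": {"increments": [[-1,[0,0,-5],0],[-1,[0,0,-20],0],[-1,[0,0,-35],0],[-1,[0,0,-35],0],[-1,[0,0,-35],0],[-1,[0,0,-30],0],[-1,[0,0,-20],0],[-1,[0,0,0],0],[-1,[0,0,0],0],[-1,[0,0,0],0],[-1,[0,0,0],0]]}}

```text
time: 37.73
tool_pos: [533.3, -207.3, 185.2]
tcp_rot: [-179.9, 0.2, -7.5]
ft_force: [-0.9, 0.8, -1.1]
finger_gap: 63.6
grip_force: 44.5
```

```bash
python3 held.py 9
python3 -c "
from h import *
go([494,30.2,160],-14.6)"
```

```text
top pin x-off 2.9 [ 536.2 -207.2  178.7]
top fit x-off -0.5 0.34
side pin x-off -2.1 [ 531.3 -206.2  175.4]
side fit x-off 2.0 0.72
t 38.0 tcp [ 534.2 -207.8  186.8] [-1.8e+02  1.0e-01 -7.5e+00] gap 63.1 F [ 0.2 -0.1 -1.2] TURN 0.124 SHIFT [ -98.9 -220.1   26.8] j6 71.1
```

Emit:
{"op": "play_rows", "data": {"increments": [[-1,[0,0,0],0.062],[-1,[0,0,0],0.062],[-1,[0,0,0],0],[-1,[0,0,0],0],[-1,[-4,-10,0],0],[-1,[-11,-25,0],0],[-1,[-11,-25,0],0],[-1,[-11,-25,0],0],[-1,[-11,-25,0],0],[-1,[-11,-25,0],0],[-1,[-11,-25,0],0],[-1,[-11,-25,0],0]]}}

```text
time: 39.03
tool_pos: [502.2, -6.6, 187.6]
tcp_rot: [-180.0, -0.0, -14.5]
ft_force: [0.8, -0.4, -1.8]
finger_gap: 63.1
grip_force: 44.4
```

Emit:
{"op": "play_rows", "data": {"increments": [[-1,[-11,-22,0],0],[-1,[-7,-13,0],0],[-1,[0,0,8],0],[-1,[0,0,10],0],[-1,[0,0,9],0],[-1,[0,0,0],0],[-1,[0,0,0],0],[-1,[0,0,0],0],[-1,[0,0,0],0]]}}

```text
time: 39.78
tool_pos: [494.6, 29.4, 160.9]
tcp_rot: [-180.0, -0.0, -14.7]
ft_force: [-0.6, 0.5, -0.8]
finger_gap: 63.0
grip_force: 44.4
```

```bash
python3 held.py 9
python3 -c "
from h import *
go([494,30.2,130],-14.6)"
```

```text
top pin x-off 4.6 [498.3  25.2 153.7]
top fit x-off -1.0 0.27
side pin x-off -4.0 [491.6  33.6 151. ]
side fit x-off -2.0 0.7
t 40.1 tcp [494.5  29.8 160.8] [-180.    -0.   -14.6] gap 63.2 F [ 1.4 -0.1 -1.5] TURN -0.0 SHIFT [-0.5 -0.2 30.8] j6 102.1
```

Emit:
{"op": "play_rows", "data": {"increments": [[-1,[-0.5,-0.2,8],0],[-1,[0,0,10],0],[-1,[0,0,7],0],[-1,[0,0,4],0],[-1,[0,0,1.5],0],[-1,[0,0,0],0],[-1,[0,0,0],0],[-1,[0,0,0],0]]}}

```text
time: 40.75
tool_pos: [493.7, 30.3, 129.8]
tcp_rot: [180.0, 0.0, -14.6]
ft_force: [-0.0, 0.1, -0.6]
finger_gap: 62.8
grip_force: 44.4
```

Emit:
{"op": "play_rows", "data": {"increments": [[-1,[0,0,1],0],[-1,[0,0,0.5],0],[-1,[0,0,0],0],[-1,[0,0,0],0]]}}

```text
time: 41.08
tool_pos: [494.1, 30.2, 129.3]
tcp_rot: [-180.0, -0.0, -14.6]
ft_force: [-2.4, 0.2, 4.4]
finger_gap: 63.2
grip_force: 45.2
```

Emit:
{"op": "play_rows", "data": {"increments": [[1,[0,0,0],0],[1,[0,0,0],0],[1,[0,0,0],0],[1,[0,0,0],0],[1,[0,0,-5],0],[1,[0,0,-15],0],[1,[0,0,-30],0],[1,[0,0,-30],0],[1,[0,0,0],0],[1,[0,0,0],0],[1,[0,0,0],0]]}}

```text
time: 42.0
tool_pos: [493.8, 30.2, 208.5]
tcp_rot: [-180.0, -0.0, -14.6]
ft_force: [-0.0, -0.4, -0.6]
finger_gap: 85.2
grip_force: 0.0
```

```bash
sed -i 's/orange=(535,-208),//' c.py; python3 st.py 1; python3 -c "
from c import *
cartons(); go([432,-388.3,210],-6.5)"
```

```text
top pin [496.3  27.8 121. ]
top fit [4.7364e+02 4.2330e+01 4.7960e+01 3.8000e-01]
line (np.float64(166.1), np.float64(-2.64), np.int64(3))
side pin [492.   33.  121.7]
side pin [493.3  28.9  92.2]
side fit [495.35  34.65 -16.11   0.93]
line (np.float64(-8.84), np.float64(36.93), np.int64(195))
red [[431.6, -389.8, -6.0, 0.9], [432.5, -387.2, -6.6, 1.0], [433.1, -388.1, -7.7, 0.9]] [[], [[432.6, -390.5, 1.6]]]
t 42.6 tcp [493.8  30.3 208.5] [180.    0.  -14.6] gap 85.4 F [ 0.1 -0.4  0.5] TURN -0.142 SHIFT [-14.1 422.9  -1.5] j6 102.2
```

Emit:
{"op": "play_rows", "data": {"increments": [[1,[0,0,0],-0.071],[1,[0,0,0],-0.071],[1,[0,0,0],0],[1,[-1,15,0],0],[1,[-1,30,0],0],[1,[-1,30,0],0],[1,[-1,30,0],0],[1,[-1,30,0],0],[1,[-1,30,0],0],[1,[-1,30,0],0],[1,[-1,30,0],0],[1,[-1,30,0],0]]}}

```text
time: 43.6
tool_pos: [455.7, -223.6, 208.8]
tcp_rot: [180.0, -0.0, -6.6]
ft_force: [0.9, 0.6, -0.7]
finger_gap: 85.2
grip_force: 0.0
```

Emit:
{"op": "play_rows", "data": {"increments": [[1,[-1,30,0],0],[1,[-1,30,0],0],[1,[-1,30,0],0],[1,[-1,30,0],0],[1,[-1,30,10],0],[1,[0,18,20],0],[1,[0,0,30],0],[1,[0,0,30],0],[1,[0,0,0],0],[1,[0,0,0],0],[1,[0,0,0],0],[1,[0,0,0],0]]}}

```text
time: 44.6
tool_pos: [433.5, -389.4, 121.4]
tcp_rot: [179.9, -0.2, -6.5]
ft_force: [0.4, -1.1, 0.3]
finger_gap: 85.1
grip_force: 0.0
```

```bash
python3 -c "
from h import *
go([432.3,-388.6,9],-6.7)"
```

```text
t 44.6 tcp [ 433.5 -389.4  121.4] [179.9  -0.2  -6.5] gap 85.1 F [ 0.4 -1.1  0.3] TURN 0.004 SHIFT [ -1.3  -0.7 112.4] j6 49.5
```

Emit:
{"op": "play_rows", "data": {"increments": [[1,[-1.3,-0.7,15],0],[1,[0,0,25],0],[1,[0,0,25],0],[1,[0,0,22],0],[1,[0,0,15],0],[1,[0,0,9.5],0],[1,[0,0,0],0],[1,[0,0,0],0],[1,[0,0,0],0]]}}

```text
time: 45.35
tool_pos: [432.2, -388.8, 9.3]
tcp_rot: [179.9, -0.1, -6.5]
ft_force: [-1.4, -0.6, 0.1]
finger_gap: 85.7
grip_force: 0.0
```

Emit:
{"op": "play_rows", "data": {"increments": [[-1,[0,0,0],0],[-1,[0,0,0],0],[-1,[0,0,0],0],[-1,[0,0,0],0],[-1,[0,0,0],0],[-1,[0,0,0],0],[-1,[0,0,0],0],[-1,[0,0,0],0]]}}

```text
time: 46.02
tool_pos: [431.9, -388.6, 8.9]
tcp_rot: [179.9, -0.1, -6.5]
ft_force: [-1.8, 1.6, 7.1]
finger_gap: 63.1
grip_force: 44.7
```

Emit:
{"op": "play_rows", "data": {"increments": [[-1,[0,0,-5],0],[-1,[0,0,-20],0],[-1,[0,0,-35],0],[-1,[0,0,-35],0],[-1,[0,0,-35],0],[-1,[0,0,-35],0],[-1,[0,0,-30],0],[-1,[0,0,-15],0],[-1,[0,0,0],0],[-1,[0,0,0],0],[-1,[0,0,0],0]]}}

```text
time: 46.93
tool_pos: [430.3, -387.0, 215.4]
tcp_rot: [-179.9, 0.1, -6.5]
ft_force: [-0.2, -0.2, -1.7]
finger_gap: 63.1
grip_force: 44.4
```

```bash
python3 held.py 9
python3 -c "
from h import *
go([494,30.2,200],-14.6)"
```

```text
top pin x-off 5.7 [ 436.  -387.   202.5]
top fit x-off 2.0 0.22
side pin x-off 1.1 [ 431.5 -386.4  204.8]
side fit x-off 0.0 0.69
t 47.2 tcp [ 430.5 -387.2  215.8] [-1.799e+02  1.000e-01 -6.500e+00] gap 63.1 F [ 0.9 -0.2  0. ] TURN 0.142 SHIFT [ -43.8 -419.9   15.8] j6 49.4
```

Emit:
{"op": "play_rows", "data": {"increments": [[-1,[0,0,0],0.071],[-1,[0,0,0],0.071],[-1,[0,0,0],0],[-1,[-2,-15,0],0],[-1,[-3,-30,0],0],[-1,[-3,-30,0],0],[-1,[-3,-30,0],0],[-1,[-3,-30,0],0],[-1,[-3,-30,0],0],[-1,[-3,-30,0],0],[-1,[-3,-30,0],0],[-1,[-3,-30,0],0]]}}

```text
time: 48.23
tool_pos: [469.9, -132.2, 217.0]
tcp_rot: [-180.0, -0.0, -14.5]
ft_force: [0.2, 0.5, -0.0]
finger_gap: 63.1
grip_force: 44.4
```

Emit:
{"op": "play_rows", "data": {"increments": [[-1,[-3,-30,0],0],[-1,[-3,-30,0],0],[-1,[-3,-30,0],0],[-1,[-3,-30,0],0],[-1,[-3,-25,0],0],[-1,[-3,-20,0],0],[0,[0,0,0],0]]}}

```text
time: 48.82
tool_pos: [494.0, 33.9, 217.0]
tcp_rot: [-179.9, 0.0, -14.3]
ft_force: [0.1, -0.2, -1.5]
finger_gap: 63.2
grip_force: 44.5
```

That last row carried gripper target 0 (about 42 mm), my slip. The carton is still held at 63 mm and 44 N, so I go back to -1.

Emit:
{"op": "play_rows", "data": {"increments": [[-1,[0,0,0],0],[-1,[0,0,0],0],[-1,[0,0,10],0],[-1,[0,0,12],0],[-1,[0,0,0],0],[-1,[0,0,0],0],[-1,[0,0,0],0],[-1,[0,0,0],0]]}}

```text
time: 49.48
tool_pos: [494.6, 29.6, 195.3]
tcp_rot: [-180.0, -0.0, -14.6]
ft_force: [-0.6, 1.0, -0.6]
finger_gap: 62.9
grip_force: 44.4
```

```bash
python3 held.py 9
python3 -c "
from h import *
go([493.7,30.2,162.5],-14.6)"
```

```text
top pin x-off 0.4 [495.1  30.4 184.2]
top fit x-off -11.0 0.27
side pin x-off 2.3 [497.1  30.5 186.8]
side fit x-off 2.0 0.73
t 49.8 tcp [494.6  29.9 195.4] [-180.    -0.   -14.6] gap 63.1 F [-0.1 -0.5 -1.2] TURN -0.0 SHIFT [-0.9 -0.1 32.9] j6 102.1
```

Emit:
{"op": "play_rows", "data": {"increments": [[-1,[-1,-0.2,8],0],[-1,[0,0,10],0],[-1,[0,0,8],0],[-1,[0,0,4],0],[-1,[0,0,2],0],[-1,[0,0,0],0],[-1,[0,0,0],0],[-1,[0,0,0],0]]}}

```text
time: 50.45
tool_pos: [493.8, 30.3, 163.5]
tcp_rot: [-180.0, -0.0, -14.6]
ft_force: [0.9, -0.5, -1.1]
finger_gap: 63.4
grip_force: 44.5
```

Emit:
{"op": "play_rows", "data": {"increments": [[-1,[0,0,1],0],[-1,[0,0,0.7],0],[-1,[0,0,0],0],[-1,[0,0,0],0]]}}

```text
time: 50.78
tool_pos: [493.5, 30.3, 161.5]
tcp_rot: [-180.0, -0.0, -14.6]
ft_force: [0.7, 0.3, -1.8]
finger_gap: 63.0
grip_force: 44.5
```

Emit:
{"op": "play_rows", "data": {"increments": [[-1,[0,0,0.7],0],[-1,[0,0,0.3],0],[-1,[0,0,0],0],[-1,[0,0,0],0]]}}

```text
time: 51.12
tool_pos: [493.7, 30.3, 160.8]
tcp_rot: [180.0, -0.0, -14.6]
ft_force: [-1.1, -0.4, 3.8]
finger_gap: 63.5
grip_force: 44.9
```

Contact at 3.8 N, so I release, rise and move clear.

Emit:
{"op": "play_rows", "data": {"increments": [[1,[0,0,0],0],[1,[0,0,0],0],[1,[0,0,0],0],[1,[0,0,0],0],[1,[0,0,-5],0],[1,[0,0,-15],0],[1,[0,0,-25],0],[1,[0,0,-30],0],[1,[0,0,-20],0],[1,[0,0,0],0]]}}

```text
time: 51.95
tool_pos: [495.9, 30.2, 261.4]
tcp_rot: [-179.9, -0.5, -14.6]
ft_force: [1.0, -0.6, 0.3]
finger_gap: 85.3
grip_force: 0.0
```

Emit:
{"op": "play_rows", "data": {"increments": [[1,[0,-25,0],0],[1,[0,-25,0],0],[1,[0,-25,0],0],[1,[0,-25,0],0],[1,[0,-25,0],0],[1,[0,-25,0],0],[1,[0,-25,0],0],[1,[0,-25,0],0],[1,[0,-25,0],0],[1,[0,-25,0],0],[1,[0,-25,0],0],[1,[0,0,0],0]]}}

```text
time: 52.95
tool_pos: [562.6, 300.3, 254.2]
tcp_rot: [-180.0, 0.1, -14.5]
ft_force: [0.1, 1.1, 0.3]
finger_gap: 85.2
grip_force: 0.0
```

```bash
python3 st.py 2; python3 - <<'E'
from h import *
d=snapshot('side'); t=snapshot('top')
a=cv2.resize(d['color'][100:270,180:340,::-1],(400,425),interpolation=2); b=cv2.resize(t['color'][170:270,210:310,::-1],(400,400),interpolation=2)
cv2.imwrite('pics/f.png',np.hstack([a[:400],b]))
# line ends visible beyond cartons
im=t["color"].astype(float); yy,xx=np.mgrid[0:420,0:560]; w=back(t,np.c_[xx.ravel(),yy.ravel()],88)[:,:2]-[494,30.2]
r=np.linalg.norm(w,axis=1); ex=(im[...,0]-np.maximum(im[...,1],im[...,2])).ravel(); k=(r<102)&(r>60)&(ex>30)&(abs(np.degrees(np.arctan2(w[:,1],w[:,0]))+14.6)<15)
print((w[k]*ex[k,None]).sum(0)/ex[k].sum(),k.sum()); m=(w[k]*ex[k,None]).sum(0); print(np.degrees(np.arctan2(m[1],m[0])))
for q in('tape','rule','penpot'): print(q,W(t,pinpoint(q,t)[0]['xyz']).round())
E
```

```text
top pin [495.8  28.5 119.4]
top pin [493.5  33.5  50.1]
top pin [495.3  32.4  89.6]
top fit [489.82  28.45 -17.31   0.91]
line (np.float64(-116.4), np.float64(44.34), np.int64(255))
side pin [493.   35.2 120.1]
side pin [494.2  31.9  92.8]
line (np.float64(-7.95), np.float64(35.45), np.int64(193))
[ 87.48466323 -20.87278416] 26
-13.419209174760296
tape [745. 196.   3.]Traceback (most recent call last):
  File "<stdin>", line 9, in <module>
IndexError: list index out of range
```

View pics/f.png

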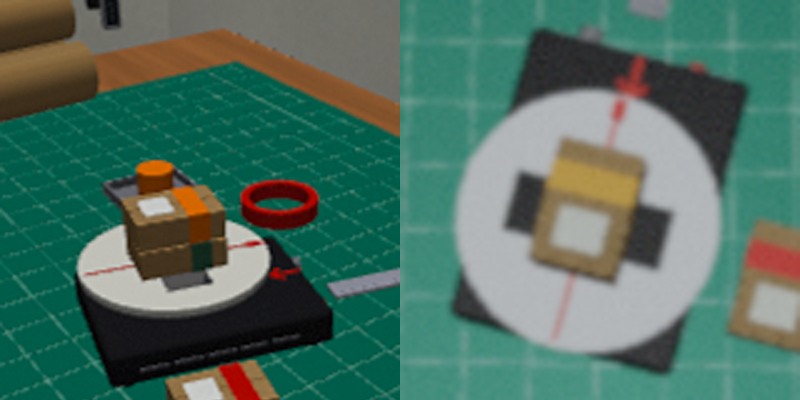

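The stack holds only green and orange. The red carton now lies on the bench beside the housing, at the right edge of the top crop, so it was knocked off the stack. I locate it and put it back.

```bash
sed -i 's/red=(431,-388)/red=RED/' c.py; python3 - <<'E'
from h import *
d=snapshot('side'); t=snapshot('top')
cv2.imwrite('pics/f2.png',cv2.resize(t['color'][130:330,180:440,::-1],None,fx=3,fy=3,interpolation=2))
for s in(t,d):
  for r in pinpoint("carton1",s): print(W(s,r["xyz"]).round(1),round(r["p"],2))
  for r in regions_of("carton1",s):
    m=r["mask"].astype(np.float32); c=back(s,np.argwhere(m>0).mean(0)[::-1],16)[0]
    print(c.round(),np.round(fitbox([(s,m)],c[0],c[1],92,64,32),1))
for q in('tape','rule','penpot','tray','cap','platter'): print(q,[W(s,r['xyz']).round() for s in(t,d) for r in pinpoint(q,s)[:1]])
E
```

```text
[ 260.6 -219.    -2.6] 0.94
[ 273.  -403.4    0.7] 0.85
[ 454.8 -119.4   -1. ] 0.8
[498.   28.5 121.1] 0.62
[495.6  30.8  81.2] 0.6
[ 263. -219.   16.] [ 264.2 -218.   -49.3    1. ]
[ 275. -403.   16.] [ 276.1 -402.2   46.9    1. ]
[513.  34.  16.] [513.   33.7 -16.    1. ]
[ 453. -119.   16.] [ 453.2 -118.8  -14.1    1. ]
[556.   9.  16.] [ 6.052e+02 -4.420e+01  5.460e+01  3.000e-01]
[ 450.3 -119.7    3.4] 0.85
[ 263.4 -217.5    1.6] 0.81
[491.4  27.6  91.9] 0.69
[ 277.  -405.2   -1.4] 0.63
[489.4  33.  120.8] 0.59
[606. 235.  16.] [605.5 232.3  -0.    0.7]
[559. 142.  16.] [559.9 146.6   6.5   0.6]
[ 261. -216.   16.] [ 262.6 -212.6  -51.     0.9]
tape [array([745., 196.,  -0.]), array([744., 191.,   2.])]
rule [array([774., -32.,   0.]), array([772., -31.,   1.])]
penpot [array([ 694., -360.,   -2.])]
tray [array([ 456., -120.,   -6.]), array([633., 323.,  -2.])]
cap [array([631., 322.,   4.]), array([632., 320.,   7.])]
platter [array([494.,  34.,  50.]), array([496.,  27.,  51.])]
```

View pics/f2.png

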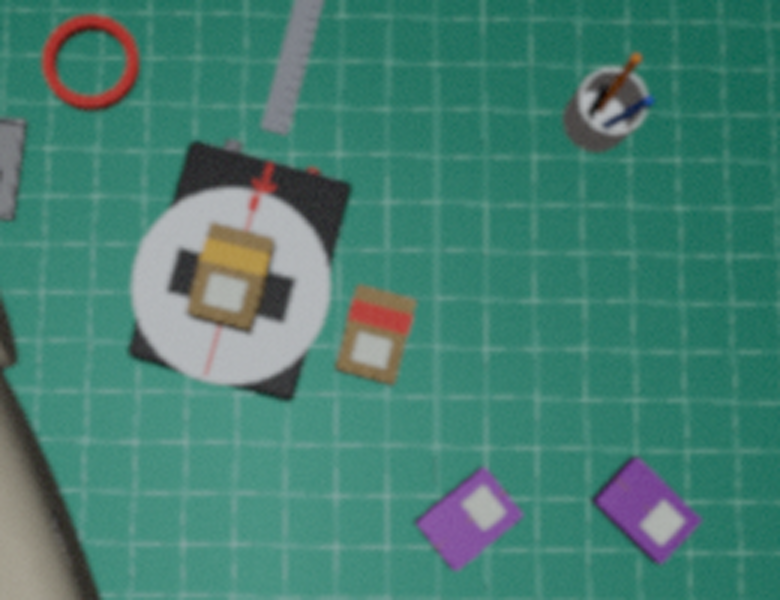

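The red carton lies flat at crop (375,335), world (453,-119), yaw about -14.5°, close beside the platter rim. I check the stack and platter precisely first.

```bash
cat > chk.py <<'E'
from h import *
import sys
k=int(sys.argv[1]); t=snapshot('top'); d=snapshot('side'); C=np.array([494.,30.2])
for s in(t,d):
    im=s["color"].astype(float); yy,xx=np.mgrid[0:420,0:560]; uv=np.c_[xx.ravel(),yy.ravel()]
    ex=(im[...,0]-np.maximum(im[...,1],im[...,2])).ravel(); sat=(im.max(-1)-im.min(-1)).ravel(); br=im.min(-1).ravel()
    w=back(s,uv,88)[:,:2]-C; r=np.linalg.norm(w,axis=1); a=(np.degrees(np.arctan2(w[:,1],w[:,0]))+14.6+180)%360-180
    e=[]
    for sel in (abs(a)<9,abs(abs(a)-180)<9):
        q=sel&(r>62)&(r<97)&(ex>12); e.append((w[q]*ex[q,None]).sum(0)/ex[q].sum() if q.sum() else [np.nan]*2)
    v=np.array(e[0])-e[1]; print("line ends",np.round(e,1).tolist(),"yaw",np.degrees(np.arctan2(v[1],v[0])).round(2))
    for rr in regions_of("carton1",s):
        m=rr["mask"].astype(np.float32)
        for i in range(k):
            c=back(s,np.argwhere(m>0).mean(0)[::-1],88+32*i+16)[0]
            if np.linalg.norm(c[:2]-C)<40: print("level",i,np.round(fitbox([(s,m)],494,30,92,64,32,88+32*i),2))
m=pmask(t,C,88,105); print("disk",diskfit(t,[494.,30.],80,88,100,m))
E
python3 chk.py 2; python3 -c "
from h import *
go([453,-119,160],-14.6)"
```

```text
line ends [[82.6, -18.7], [-74.6, 21.3]] yaw -14.27
level 0 [499.44  32.51 -15.48   0.96]
level 1 [494.87  30.83 -16.84   0.93]
line ends [[81.1, -18.0], [-75.2, 22.4]] yaw -14.51
level 0 [496.37  31.91 -16.81   0.5 ]
level 1 [495.91  35.13 -14.97   0.93]
disk (array([494.1,  32.6]), np.float64(0.021))
t 54.5 tcp [562.9 296.4 255.4] [180.   -0.  -14.6] gap 85.4 F [-0.5  0.3 -0.4] TURN -0.0 SHIFT [ -1.6 429.7  95.4] j6 127.8
```

Emit:
{"op": "play_rows", "data": {"increments": [[0.78,[0,15,0],0],[0.78,[-2,30,0],0],[0.78,[-2,30,0],0],[0.78,[-2,30,0],0],[0.78,[-2,30,0],0],[0.78,[-2,30,0],0],[0.78,[-2,30,0],0],[0.78,[-2,30,0],0],[0.78,[-2,30,0],0],[0.78,[-2,30,0],0],[0.78,[-2,30,0],0],[0.78,[-2,30,0],0]]}}

```text
time: 55.55
tool_pos: [453.9, -33.1, 255.6]
tcp_rot: [-180.0, -0.0, -14.6]
ft_force: [0.9, -1.2, -0.3]
finger_gap: 76.2
grip_force: 0.0
```

Emit:
{"op": "play_rows", "data": {"increments": [[0.78,[0,30,0],0],[0.78,[0,30,0],0],[0.78,[0,20,0],0],[0.78,[0,7,20],0],[0.78,[0,0,30],0],[0.78,[0,0,30],0],[0.78,[0,0,30],0],[0.78,[0,0,20],0],[0.78,[0,0,0],0],[0.78,[0,0,0],0],[0.78,[0,0,0],0],[0.78,[0,0,0],0]]}}

```text
time: 56.55
tool_pos: [434.0, -116.6, 127.7]
tcp_rot: [180.0, -0.2, -14.6]
ft_force: [-0.6, 0.3, -0.1]
finger_gap: 76.3
grip_force: 0.0
```

```bash
python3 -c "
from h import *
u=np.array([np.cos(np.radians(-14.6)),np.sin(np.radians(-14.6))]);v=np.array([u[1],-u[0]])
p=np.array([452.8,-119.2])-20*u+2*v
go([p[0],p[1],9],-14.6)"
```

```text
t 56.5 tcp [ 434.  -116.6  127.7] [180.   -0.2 -14.6] gap 76.3 F [-0.6  0.3 -0.1] TURN -0.0 SHIFT [ -1.2  -0.2 118.7] j6 83.0
```

Emit:
{"op": "play_rows", "data": {"increments": [[0.78,[-1.2,-0.2,10],0],[0.78,[0,0,15],0],[0.78,[0,0,15],0],[0.78,[0,0,15],0],[0.78,[0,0,15],0],[0.78,[0,0,0],0],[0.78,[0,0,0],0]]}}

```text
time: 57.13
tool_pos: [431.0, -115.3, 55.1]
tcp_rot: [-180.0, 0.1, -14.6]
ft_force: [0.6, 0.5, 0.3]
finger_gap: 76.1
grip_force: 0.0
```

Emit:
{"op": "play_rows", "data": {"increments": [[0.78,[0,0,10],0],[0.78,[0,0,10],0],[0.78,[0,0,5],0],[0.78,[0,0,0],0],[0.78,[0,0,0],0]]}}

```text
time: 57.55
tool_pos: [432.5, -117.0, 31.2]
tcp_rot: [179.9, -0.1, -14.6]
ft_force: [-1.6, -6.9, 6.8]
finger_gap: 76.0
grip_force: 4.6
```

The far finger is touching the carton's outer edge (pad force 4.6 N), so I rise, move outward 4 mm and retry.

Emit:
{"op": "play_rows", "data": {"increments": [[0.78,[0,0,-8],0],[0.78,[0,0,-4],0],[0.78,[0,4,0],0],[0.78,[0,0,0],0],[0.78,[0,0,0],0],[0.78,[0,0,0],0]]}}

```text
time: 58.05
tool_pos: [430.1, -119.3, 42.0]
tcp_rot: [-180.0, 0.0, -14.6]
ft_force: [-0.4, 1.1, -0.6]
finger_gap: 75.9
grip_force: 0.0
```

```bash
python3 - <<'E'
from h import *
go([453,-119,9],-14.6)
d=snapshot('side'); t=snapshot('top')
cv2.imwrite('pics/f3.png',np.hstack([cv2.resize(d['color'][180:320,180:320,::-1],(400,400),interpolation=2),cv2.resize(t['color'][190:290,250:350,::-1],(400,400),interpolation=2)]))
for s in(t,d):
  for r in pinpoint("carton1",s):
    w=W(s,r["xyz"])
    if np.linalg.norm(w[:2]-[453,-119])<50:print(w.round(1),round(r["p"],2))
E
```

```text
t 58.0 tcp [ 430.1 -119.3   42. ] [-180.     0.   -14.6] gap 75.9 F [-0.4  1.1 -0.6] TURN -0.0 SHIFT [22.1 -6.1 33. ] j6 82.5
[ 454.5 -115.2   -2.1] 0.45
[ 454.6 -118.5    1. ] 0.89
```

View pics/f3.png

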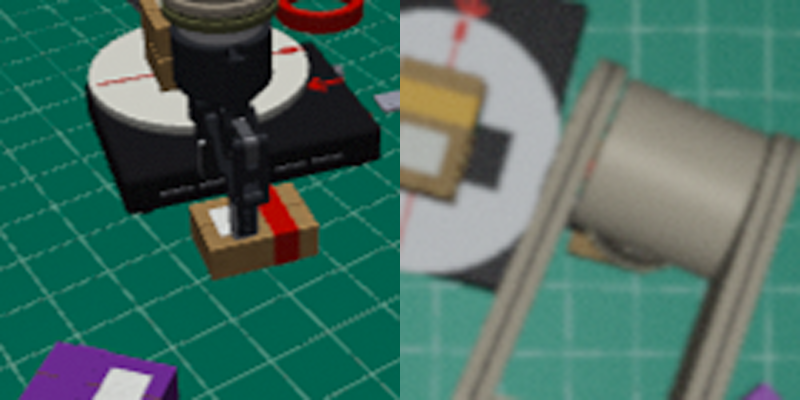

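The contact was probably the near finger's back against the platter rim, since the gap is too tight. I push the carton along its length toward the robot, away from the widest part of the rim, with closed fingers from its far end.

Emit:
{"op": "play_rows", "data": {"increments": [[0.78,[0,0,-10],0],[0.78,[0,0,-25],0],[0.78,[0,0,-35],0],[-1,[0,0,-10],0],[-1,[0,0,0],0],[-1,[22,-1,0],0],[-1,[22,-1,0],0],[-1,[22,-1,0],0],[-1,[23,-1,0],0],[-1,[0,0,0],0],[-1,[0,0,0],0],[-1,[0,0,0],0]]}}

```text
time: 59.25
tool_pos: [516.6, -137.6, 121.4]
tcp_rot: [-180.0, 0.1, -14.6]
ft_force: [-0.4, -0.5, 0.4]
finger_gap: -0.0
grip_force: 0.0
```

```bash
python3 - <<'E'
from h import *
u=np.array([np.cos(np.radians(-14.6)),np.sin(np.radians(-14.6))]);v=np.array([u[1],-u[0]])
p=np.array([453,-119])+67*u+2*v
go([p[0],p[1],12],-14.6)
E
python3 chk.py 2
```

```text
t 59.2 tcp [ 516.6 -137.6  121.4] [-1.80e+02  1.00e-01 -1.46e+01] gap -0.0 F [-0.4 -0.5  0.4] TURN -0.0 SHIFT [  0.8  -0.  109.4] j6 84.2
line ends [[82.1, -19.8], [-74.5, 22.2]] yaw -15.03
level 0 [499.86  32.53 -14.4    0.98]
level 1 [493.68  31.77 -14.84   0.95]
line ends [[81.0, -18.9], [-74.6, 23.4]] yaw -15.22
level 1 [495.1   33.48 -16.97   0.95]
level 0 [ 4.9671e+02  3.2660e+01 -1.6990e+01  4.7000e-01]
disk (array([493.7,  32.2]), np.float64(0.03))
```

Emit:
{"op": "play_rows", "data": {"increments": [[-1,[0,0,25],0],[-1,[0,0,30],0],[-1,[0,0,30],0],[-1,[0,0,18],0],[-1,[0,0,6],0],[-1,[0,0,0],0],[-1,[0,0,0],0],[-1,[0,0,0],0]]}}

```text
time: 60.12
tool_pos: [519.0, -138.6, 15.4]
tcp_rot: [180.0, -0.2, -14.6]
ft_force: [0.3, -0.1, -1.0]
finger_gap: -0.1
grip_force: 0.0
```

Emit:
{"op": "play_rows", "data": {"increments": [[-1,[-6,0,0],0],[-1,[-6,0,0],0],[-1,[-6,0,0],0],[-1,[-6,0,0],0],[-1,[-6,0,0],0],[-1,[-6,0,0],0],[-1,[-6,0,0],0],[-1,[-6,0,0],0],[-1,[-6,0,0],0],[-1,[-6,0,0],0],[-1,[-6,0,0],0],[-1,[-6,0,0],0]]}}

```text
time: 61.12
tool_pos: [447.3, -119.7, 13.4]
tcp_rot: [180.0, -0.0, -14.6]
ft_force: [2.6, -0.8, 1.6]
finger_gap: 0.2
grip_force: 1.1
```

Emit:
{"op": "play_rows", "data": {"increments": [[-1,[4,0,0],0],[-1,[4,0,0],0],[-1,[0,0,-20],0],[-1,[0,0,-30],0],[-1,[0,0,-40],0],[-1,[30,0,-40],0],[-1,[40,0,-20],0],[-1,[40,0,0],0],[-1,[0,0,0],0],[-1,[0,0,0],0]]}}

```text
time: 61.95
tool_pos: [555.6, -147.9, 153.3]
tcp_rot: [-180.0, 0.2, -14.6]
ft_force: [-0.4, -0.1, 0.1]
finger_gap: -0.0
grip_force: 0.0
```

```bash
sed -i 's/red=RED/red=(395,-104)/' c.py; python3 -c "
from c import *
cartons(); go([395,-104,170],-14.6)"
```

```text
red [[391.3, -99.7, -18.6, 0.9], [391.3, -99.7, -18.6, 0.9]] [[], [[395.5, -102.0, -1.2]]]
t 62.2 tcp [ 554.  -147.5  155.8] [180.   -0.  -14.6] gap 0.1 F [ 0.1 -0.  -0. ] TURN -0.0 SHIFT [-164.8   -2.   -14.2] j6 84.6
```

Emit:
{"op": "play_rows", "data": {"increments": [[1,[0,35,0],0],[1,[0,35,0],0],[1,[0,35,0],0],[1,[0,35,0],0],[1,[0,35,0],0],[1,[0,0,0],0],[1,[0,0,0],0],[1,[0,0,0],0]]}}

```text
time: 62.92
tool_pos: [510.2, -316.6, 155.8]
tcp_rot: [-180.0, -0.0, -14.7]
ft_force: [0.1, 1.3, 0.7]
finger_gap: 85.5
grip_force: 0.0
```

```bash
python3 -c "
from c import *
cartons(); cartons(); go([394,-102,130],-16.5)"; python3 chk.py 2
```

```text
red [[391.8, -103.8, -14.1, 1.0], [391.5, -100.3, -18.1, 0.9], [391.7, -103.6, -13.6, 0.9]] [[[397.4, -99.8, -3.2]], [[392.5, -101.8, 3.8]]]
red [[391.9, -103.7, -16.1, 0.9], [391.3, -100.2, -18.4, 0.9], [391.2, -103.4, -16.0, 0.9]] [[[394.2, -102.9, -2.0]], []]
t 63.5 tcp [ 510.5 -316.8  155.3] [-180.     0.   -14.6] gap 85.3 F [ 0.6  1.  -0.3] TURN 0.033 SHIFT [-172.7 -172.9   25.3] j6 67.9
line ends [[82.1, -19.9], [-74.3, 22.2]] yaw -15.05
level 0 [497.81  16.85   0.83   0.  ]
line ends [[81.0, -18.9], [-74.4, 23.3]] yaw -15.2
level 1 [497.7   36.49 -19.32   0.91]
level 0 [ 4.9479e+02  2.9590e+01 -1.7650e+01  4.8000e-01]
disk (array([494.9,  32.6]), np.float64(0.022))
```

Emit:
{"op": "play_rows", "data": {"increments": [[0.9,[0,0,0],0.024],[0.9,[0,0,0],0],[0.9,[-21.5,-21.5,0],0],[0.9,[-21.5,-21.5,0],0],[0.9,[-21.5,-21.5,0],0],[0.9,[-21.5,-21.5,0],0],[0.9,[-21.5,-21.5,0],0],[0.9,[-21.5,-21.5,0],0],[0.9,[-21.5,-21.5,0],0],[0.9,[-21.5,-21.5,0],0],[0.9,[0,0,15],0],[0.9,[0,0,0],0]]}}

```text
time: 64.72
tool_pos: [391.2, -102.9, 138.8]
tcp_rot: [-180.0, 0.1, -15.9]
ft_force: [-0.3, 0.3, -0.0]
finger_gap: 81.3
grip_force: 0.0
```

Emit:
{"op": "play_rows", "data": {"increments": [[0.9,[0,0,15],0],[0.9,[0,0,0],0],[0.9,[0,0,0],0],[0.9,[0,0,0],0],[0.9,[0,0,0],0]]}}

```text
time: 65.13
tool_pos: [392.9, -104.8, 126.1]
tcp_rot: [180.0, -0.0, -16.0]
ft_force: [0.1, -0.4, -0.3]
finger_gap: 80.8
grip_force: 0.0
```

```bash
python3 -c "
from h import *
go([392.3,-102.7,9],-16)"
```

```text
t 65.1 tcp [ 392.9 -104.8  126.1] [180.  -0. -16.] gap 80.8 F [ 0.1 -0.4 -0.3] TURN -0.001 SHIFT [ -1.2  -1.8 117.1] j6 83.9
```

Emit:
{"op": "play_rows", "data": {"increments": [[0.9,[-1.2,-1.3,15],0],[0.9,[0,0,20],0],[0.9,[0,0,20],0],[0.9,[0,0,20],0],[0.9,[0,0,6],0],[0.9,[0,0,0],0],[0.9,[0,0,0],0]]}}

```text
time: 65.72
tool_pos: [392.0, -102.9, 45.1]
tcp_rot: [-180.0, 0.0, -16.0]
ft_force: [0.2, 0.1, 0.7]
finger_gap: 80.9
grip_force: 0.0
```

Emit:
{"op": "play_rows", "data": {"increments": [[0.9,[0,0,12],0],[0.9,[0,0,12],0],[0.9,[0,0,8],0],[0.9,[0,0,4],0],[0.9,[0,0,0],0],[0.9,[0,0,0],0],[0.9,[0,0,0],0]]}}

```text
time: 66.3
tool_pos: [392.0, -103.0, 9.1]
tcp_rot: [180.0, -0.0, -16.0]
ft_force: [-1.9, -3.6, -2.4]
finger_gap: 81.4
grip_force: 0.0
```

Emit:
{"op": "play_rows", "data": {"increments": [[-1,[0,0,0],0],[-1,[0,0,0],0],[-1,[0,0,0],0],[-1,[0,0,0],0],[-1,[0,0,0],0],[-1,[0,0,0],0],[-1,[0,0,0],0],[-1,[0,0,0],0]]}}

```text
time: 66.97
tool_pos: [392.8, -102.8, 9.6]
tcp_rot: [-180.0, -0.1, -16.0]
ft_force: [-2.1, 0.9, 6.9]
finger_gap: 63.3
grip_force: 44.2
```

Emit:
{"op": "play_rows", "data": {"increments": [[-1,[0,0,-5],0],[-1,[0,2,-20],0],[-1,[0,3,-35],0],[-1,[0,0,-35],0],[-1,[0,0,-35],0],[-1,[0,0,-35],0],[-1,[0,0,-30],0],[-1,[0,0,-15],0],[-1,[0,0,0],0],[-1,[0,0,0],0],[-1,[0,0,0],0]]}}

```text
time: 67.88
tool_pos: [389.7, -107.1, 217.0]
tcp_rot: [-180.0, 0.1, -16.0]
ft_force: [-0.5, 0.1, -2.1]
finger_gap: 63.3
grip_force: 44.4
```

```bash
python3 held.py 9
python3 -c "
from h import *
go([493.8,30.2,200],-14.8)"; python3 chk.py 2
```

```text
top pin x-off 3.2 [ 393.6 -105.   206.2]
top fit x-off -5.5 0.19
side pin x-off -2.2 [ 386.7 -109.6  205.9]
side fit x-off -2.5 0.72
t 68.2 tcp [ 389.8 -107.3  217.3] [-1.8e+02  1.0e-01 -1.6e+01] gap 63.3 F [-0.2  0.5 -1.8] TURN -0.021 SHIFT [  65.4 -159.5   17.3] j6 83.3
line ends [[82.8, -17.2], [-74.6, 19.7]] yaw -13.2
level 0 [500.33  34.98 -11.73   0.95]
level 1 [495.1   33.27 -13.37   0.91]
line ends [[81.2, -16.4], [-75.7, 21.0]] yaw -13.41
level 0 [ 4.9659e+02  2.7590e+01 -2.6330e+01  4.1000e-01]
level 1 [461.52  36.9  -51.34   0.59]
disk (array([494.1,  32.3]), np.float64(0.031))
```

The platter has been brushed about 1.3° to -13.3° within the key play, and the stack turned with it. I place the red carton square to the red line, in line with the others.

Emit:
{"op": "play_rows", "data": {"increments": [[-1,[0,0,0],-0.021],[-1,[0,0,0],-0.022],[-1,[0,0,0],0],[-1,[3,-9,0],0],[-1,[6,-15,0],0],[-1,[6,-15,0],0],[-1,[6,-15,0],0],[-1,[6,-15,0],0],[-1,[6,-15,0],0],[-1,[6,-15,0],0],[-1,[6,-15,0],0],[-1,[6,-15,0],0]]}}

```text
time: 69.38
tool_pos: [470.7, 7.5, 218.3]
tcp_rot: [-180.0, -0.0, -13.5]
ft_force: [-0.3, -0.5, -1.6]
finger_gap: 62.8
grip_force: 44.4
```

Emit:
{"op": "play_rows", "data": {"increments": [[-1,[6,-15,0],0],[-1,[5,-12,0],0],[-1,[0,0,10],0],[-1,[0,0,10],0],[-1,[0,0,0],0],[-1,[0,0,0],0],[-1,[0,0,0],0],[-1,[0,0,0],0]]}}

```text
time: 70.05
tool_pos: [487.1, 29.2, 198.7]
tcp_rot: [-180.0, -0.0, -13.6]
ft_force: [-0.3, 0.1, -0.8]
finger_gap: 63.2
grip_force: 44.4
```

```bash
python3 held.py 9
python3 -c "
from h import *
go([494,30.5,162.5],-13.5)"
```

```text
top pin x-off 2.6 [490.2  31.1 186.3]
top fit x-off -3.0 0.3
side pin x-off -1.4 [486.1  30.6 188.2]
side fit x-off -0.5 0.73
t 70.3 tcp [487.2  29.6 198.6] [-180.    -0.   -13.5] gap 63.4 F [-1.1 -0.4 -0.8] TURN -0.001 SHIFT [ 6.4 -2.5 36.1] j6 101.0
```

Emit:
{"op": "play_rows", "data": {"increments": [[-1,[6.4,-2.3,5],0],[-1,[0,0,10],0],[-1,[0,0,10],0],[-1,[0,0,7],0],[-1,[0,0,3],0],[-1,[0,0,0],0],[-1,[0,0,0],0],[-1,[0,0,0],0]]}}

```text
time: 71.02
tool_pos: [493.7, 30.4, 163.1]
tcp_rot: [180.0, 0.0, -13.5]
ft_force: [-0.8, 0.6, -1.1]
finger_gap: 62.8
grip_force: 44.5
```

Emit:
{"op": "play_rows", "data": {"increments": [[-1,[0,0,1],0],[-1,[0,0,0.6],0],[-1,[0,0,0],0],[-1,[0,0,0],0]]}}

```text
time: 71.35
tool_pos: [493.8, 30.4, 161.7]
tcp_rot: [180.0, 0.0, -13.5]
ft_force: [0.0, -0.3, -0.3]
finger_gap: 63.2
grip_force: 44.5
```

Emit:
{"op": "play_rows", "data": {"increments": [[-1,[0,0,0.5],0],[-1,[0,0,0],0],[-1,[0,0,0],0],[0.9,[0,0,0],0],[0.9,[0,0,0],0],[0.9,[0,0,0],0],[0.9,[0,0,0],0],[0.9,[0,0,0],0],[0.9,[0,0,0],0]]}}

```text
time: 72.1
tool_pos: [493.8, 30.4, 161.2]
tcp_rot: [-180.0, 0.0, -13.5]
ft_force: [0.7, 0.6, 1.0]
finger_gap: 81.0
grip_force: 0.0
```

Emit:
{"op": "play_rows", "data": {"increments": [[0.9,[0,0,-5],0],[0.9,[0,0,-10],0],[0.9,[0,0,-20],0],[0.9,[0,0,-20],0],[0.9,[0,0,-20],0],[0.9,[0,0,-10],0],[0.9,[0,0,0],0],[0.9,[0,0,0],0],[0.9,[0,0,0],0]]}}

```text
time: 72.85
tool_pos: [493.3, 30.4, 245.1]
tcp_rot: [180.0, 0.1, -13.5]
ft_force: [-0.1, 0.0, 0.7]
finger_gap: 81.3
grip_force: 0.0
```

```bash
python3 - <<'E'
from h import *
go([494,30,250],-13.5)
d=snapshot('side')
for r in pinpoint("carton1",d): print(W(d,r["xyz"]).round(1),round(r["p"],2))
E
```

```text
t 72.8 tcp [493.3  30.4 245.1] [ 1.80e+02  1.00e-01 -1.35e+01] gap 81.3 F [-0.1  0.   0.7] TURN -0.001 SHIFT [ 0.8  0.3 -4.9] j6 101.1
[ 263.4 -221.    -0.7] 0.75
[771.1 -33.5   1.6] 0.72
[493.7  32.1 151. ] 0.7
[491.6  37.  119.5] 0.62
[491.1  31.7  91.3] 0.6
[ 276.9 -403.2   -3.6] 0.6
```

Emit:
{"op": "play_rows", "data": {"increments": [[0.9,[0,0,-20],0],[0.9,[0,-15,-20],0],[0.9,[0,-25,0],0],[0.9,[0,-25,0],0],[0.9,[0,-25,0],0],[0.9,[0,-25,0],0],[0.9,[0,-25,0],0],[0.9,[0,-25,0],0],[0.9,[0,-25,0],0],[0.9,[0,-25,0],0],[0.9,[0,-25,0],0],[0.9,[0,-25,0],0]]}}

```text
time: 73.95
tool_pos: [555.5, 289.1, 284.6]
tcp_rot: [179.9, 0.1, -13.5]
ft_force: [-1.0, -0.5, 0.0]
finger_gap: 81.0
grip_force: 0.0
```

```bash
python3 chk.py 3; python3 - <<'E'
from h import *
d=snapshot('side'); t=snapshot('top')
a=cv2.resize(d['color'][100:270,180:340,::-1],(400,425),interpolation=2); b=cv2.resize(t['color'][170:270,210:310,::-1],(400,400),interpolation=2)
cv2.imwrite('pics/g.png',np.hstack([a[:400],b]))
# pointer direction about the axis, z=45, beyond platter
for s in(t,d):
    im=s["color"].astype(float); yy,xx=np.mgrid[0:420,0:560]; w=back(s,np.c_[xx.ravel(),yy.ravel()],45)[:,:2]-[494,30.2]
    ex=(im[...,0]-np.maximum(im[...,1],im[...,2])).ravel(); r=np.linalg.norm(w,axis=1); a=np.degrees(np.arctan2(w[:,1],w[:,0]))+14.6
    k=(r>112)&(r<142)&(abs(a)<7)&(ex>25); m=(w[k]*ex[k,None]).sum(0)/ex[k].sum(); print("pointer",m.round(1),np.degrees(np.arctan2(m[1],m[0])).round(2))
for q in('tape','rule','penpot','cap'): print(q,[W(s,r['xyz']).round() for s in(t,d) for r in pinpoint(q,s)[:1]])
E
```

```text
line ends [[82.9, -17.2], [-74.8, 19.8]] yaw -13.18
level 0 [501.26  32.34 -12.11   0.93]
level 1 [497.31  31.38 -10.94   0.9 ]
level 2 [491.93  28.87 -11.89   0.86]
line ends [[81.0, -16.3], [-75.7, 21.1]] yaw -13.43
level 2 [492.72  33.88 -15.17   0.92]
level 0 [ 5.2158e+02  8.3450e+01 -9.8300e+00  4.5000e-01]
level 1 [ 4.9336e+02  3.3740e+01 -2.1320e+01  4.1000e-01]
disk (array([494.1,  32.6]), np.float64(0.021))
pointer [118.9 -30.3] -14.31
pointer [118.9 -29.8] -14.05
tape [array([744., 198.,   1.]), array([746., 193.,   1.])]
rule [array([774., -31.,   2.]), array([769., -33.,   3.])]
penpot [array([ 696., -363.,   -1.]), array([ 694., -361.,    1.])]
cap [array([634., 325.,   5.])]
```

View pics/g.png

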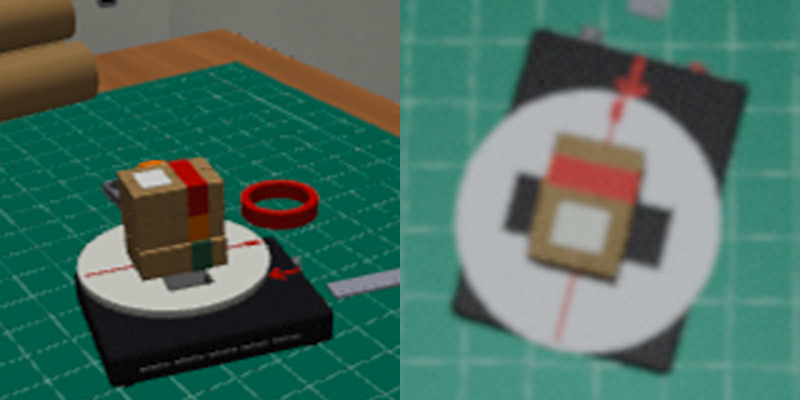

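The three cartons stand in one column at crop (170,220), centred to within about 2 mm. The platter mark is within about 1° of the pointer. The cap is in the tray and the bystanders are unmoved, so I hand in.

```bash
python3 -c "
from bench import *
print(hand_in())"
```

```text
the job is handed in; nothing more can be done
None
```

I handed the job in: the cap is in the tray, the platter is seated about 1° off its home mark after a finger brushed it, and the three cartons present (green, orange, red) are stacked square and centred to about 2 mm after the red one was knocked off the stack and put back; the tape, rule and pen pot were not disturbed.

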